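# Set out the sensor test rail

## Task

Set out the sensor test: on the cream rail, stand the yellow-topped sensor in the dish next to the white-topped reference sensor and the blue-topped sensor in the dish between the yellow-topped sensor and the black blanking plug, then set the red test puck centred on top of the blue-topped sensor. Lay the spanner fully down in its cut-out in the black foam tray, jaw in the wide end. Do not tip any sensor over, and leave the reference sensor, the plug, the jar and the tape roll where they are.

Things in the scene. Friction and masses are not known exactly. Their poses are not given: they have to be found in the camera images.
- rail: Cream test rail, a fixed plate 72 (x) x 270 (y) x 12 mm high with four round dishes 56 mm across, 5 mm deep, in a row along y. Origin: centre of the underside. Dish centres at x = 0, y = -99, -33, +33, +99 mm in its frame; dish floors 7 mm above the bench. The reference sensor and the plug fill the end dishes, either way round; the inner two (y = -33, +33) are free.
- tray: Fixed black foam tray 220 (x) x 110 (y) x 12 mm high. Origin: centre of the underside. Pocket 6 mm deep, its yellow floor 6 mm above the bench: tail part 36 mm wide (x -88 to -20), finger room 84 wide (to +34), jaw part 58 wide (to +88). Spanner home: its origin 6 mm above the tray's, its +x along the tray's +x; reversed, its jaw does not go in.
- yellow_sensor: Sensor: upright dark grey cylinder 36 mm in diameter, 50 mm high, with a steel band and a yellow top, loose, about 0.12 kg. Origin: centre of the underside, z axis up; yaw has no meaning.
- blue_sensor: Sensor like the yellow-topped one (36 mm in diameter, 50 mm high, flat top, about 0.12 kg) but with a blue top, loose. Origin: centre of the underside, z axis up.
- puck: Red flat test puck, 38 mm in diameter, 20 mm high, a small steel dot on top, loose, about 50 g. Origin: centre of the underside, z axis up.
- spanner: Steel open-ended spanner lying flat, loose, 160 mm long, 8 mm thick, about 0.14 kg. Handle 16 mm wide, along its x axis; jaw 42 mm wide at the +x end (x +40 to +80 mm), round tail 20 mm wide at the -x end (to x = -80 mm). Origin: middle of its length, on the underside; it balances about 10 mm towards the jaw.
- reference: Reference sensor: the same dark cylinder (36 mm in diameter, 50 mm high) with a white top, standing loose in one end dish of the rail. Leave it there. Origin: centre of the underside, z axis up.
- plug: Plain black blanking plug, a cylinder 36 mm in diameter, 30 mm high, standing loose in the other end dish of the rail. Leave it there. Origin: centre of the underside, z axis up.
- jar: Bystander: glass jar with a green cap, 60 mm in diameter, 65 mm high. Leave it alone. Origin: centre of the underside.
- tape: Bystander: blue tape roll lying flat, 90 mm in diameter, 24 mm high. Leave it alone. Origin: centre of the underside.
Things that resemble listed ones, but are neither listed nor needed, are in the scene too. Leave any green or purple look-alike of the spanner alone.

How it is judged:
By the outcome, as a careful person would: the job done as asked, in the order asked, and still so for the second after the job is handed in, with the robot touching nothing.
It also fails if it takes over 112 s, if anything falls off the work surface, if the arm or the gripper's body presses on something with over 40 N, if the wrist force passes 120 N, or if a joint passes its speed limit or range.

## Robot

A 6-joint arm with a two-finger parallel gripper is mounted at the origin on the work surface. World frame = base frame: x ahead of the robot, y to its left, z up, the work surface at z = 0. Lengths are in mm, angles in rad, forces in N, time in s.
With the tool pointing down it reaches from about 275 to 1000 mm from the base axis. Payload 8.4 kg.
Tool frame: the origin (TCP) lies at the very end of the fingers, on their centre line; the grasp point (between the pads) lies 19 mm behind it; z points along the fingers, y is the direction in which the jaws open and shut (so a half turn about z gives the same grasp; the last joint's range is limited). The gripper opens to 85 mm and grips with 20 to 120 N. Pads are 22 mm wide; open, the fingers measure 114 mm over their backs; the gripper's body (76 mm by 85 mm) begins 54 mm behind the grasp point. The pads swing forward as they close: fully open they stand 13 mm farther back than shut.
Start: joints at [1.28, 0.353, 1.633, -0, 1.155, -0.002], TCP at [178, 599.119, 231.281] pointing down, gripper open.
Joint ranges: [-2.63, 2.63], [-0.92, 2.1], [0.06, 2.66], [-1.3, 4.44], [0, 2.69], [-3.02, 3.02]. Speed limits (rad/s): [2.22, 2.22, 2.79, 3.14, 3.14, 3.14].

## Interface

Orientations are given as [roll, pitch, yaw] about the fixed x, y, z axes, in that order (R = Rz(yaw) Ry(pitch) Rx(roll)).
In Python, from rig import sense, grab_frame, sign_off, masks_of gives the robot as it stands. The module is installed in compiled form; this text tells all that it offers.
- The arm moves only by the shell command python3 -m inch 'ROWS' [FORCE]. ROWS is JSON, a list of rows, each an object of numbers: "gripper": the finger opening in m, from 0 to 0.0854; "tx", "ty", "tz": the shift along the tool's x, y, z in m; "spin": the turn about the tool's z in degrees. In form: [{"gripper": .., "tx": .., "ty": .., "tz": .., "spin": ..}, ...]. A call has exactly 8 rows; each row shifts and turns the commanded pose from where the row before left it, along the tool's axes as they then stand; what a row does not reach is not made up. A row lasts 1/10 s, in which the tool goes at most 50 mm and 8.59 degrees, less where a joint would pass 70% of its speed; a pose out of reach is approached as far as the arm can. A call is refused whole if a number of a shift passes 0.05 or a number of a turn 8.59, either way. A call with a gripper value outside its range is refused whole. The fingers move at their own pace and stop on an object; FORCE is the grip in N (left out, the last holds). Time passes only in rows, so rows that do not move let the fingers close, or fill a call up. It gives the time, the measured TCP pose, the force and the opening at its end, in the units of the state.
- sense(): the state, without advancing time (a new reading comes with each control period).
- grab_frame(name): name is "scene" or "top" or "wrist"; returns a dict with "pixels" (384x512x3 uint8, red, green, blue), "K" (3x3 intrinsics, pixels), "extrinsics" (4x4, takes a point from camera to world coordinates). Camera axes: x right, y down, z forward; pixel columns grow to the right and rows downward; lengths in mm; the calibration is good to about 2 mm. A picture is of the moment at which its call begins. There is no depth.
- sign_off(): hands the job in, once; it reports no verdict.
Trained networks look in the newest picture that a camera, given by its name, has taken for a name from the list of things; names that differ only in an ending like _2 or _b are one class to them, and where a whole thing is asked for, a point or a joint stands for the part that bears it (a point fixed in the world has none). Each returns a list of dicts, best first, with "conf" (0 to 1); they miss things now and then, are a little off and sometimes report something else, mostly with a low value. They report only what shows in the picture. A call takes as long as a camera call. They do not tell look-alikes from the thing itself.
- masks_of(camera, target): "pixels" (384x512 bool, what is visible of it) and "centre" ([row, column] in pixels, amid what is visible of it).
The state is a dict: "clock": time; "qpos": joint angles; "qvel": joint speeds; "joint_efforts": joint torques, N m; "eef_pos": TCP position; "tcp_rot": TCP orientation; "contact_force": force on the tool from outside, world axes, zero at the start; "wrist_torque": the same for the moment, N m; "opening": opening from 0.0 (shut) to 1.0 (fully open).
Only numpy, scipy, OpenCV 4.12 (cv2) and the standard library are available. Lean on these libraries where they do the work, as an engineer would, in place of code of your own. Each camera call takes 0.05 s, during which the arm holds its last target.

## Working session

There is one attempt and no reset: what is moved stays moved. The work goes in short steps, Python scripts to look and compute and a shell command to move; the robot and the scene stay as the last step left them, time stands still between calls to the robot, and variables do not carry over. Pictures are saved under pics/ and viewed, and the job is handed in when it is done.

```bash
mkdir -p pics; ls
cat > h.py <<'E'
import numpy as np,cv2
from rig import sense,grab_frame,sign_off,masks_of
def save(name,f,crop=None,scale=1):
    im=f["pixels"][:,:,::-1].copy()
    if crop: r0,r1,c0,c1=crop; im=im[r0:r1,c0:c1]
    if scale!=1: im=cv2.resize(im,None,fx=scale,fy=scale,interpolation=cv2.INTER_CUBIC)
    cv2.imwrite("pics/"+name,im)
def ray(f,col,row,z):
    K=np.array(f["K"]);T=np.array(f["extrinsics"])
    d=T[:3,:3]@np.linalg.inv(K)@np.array([col,row,1.]);o=T[:3,3]
    return o+d*(z-o[2])/d[2]
def proj(f,p):
    T=np.linalg.inv(np.array(f["extrinsics"]));q=np.array(f["K"])@(T[:3,:3]@np.array(p)+T[:3,3]);return q[:2]/q[2]
E
python3 - <<'E'
from h import *
for c in("top","scene","wrist"):
    f=grab_frame(c);save(c+"0.png",f,scale=1.5);print(c,np.array(f["extrinsics"]).round(2).tolist(),np.array(f["K"]).tolist())
    for t in("rail","tray","yellow_sensor","blue_sensor","puck","spanner","reference","plug","jar","tape"):
        print(t,[(round(m["conf"],2),np.round(m["centre"]).tolist(),int(m["pixels"].sum())) for m in masks_of(c,t)])
print(sense())
E
```

```text
pics
top [[0.04, -0.97, 0.22, 232.35], [-1.0, -0.04, 0.01, -29.5], [0.0, -0.22, -0.98, 1217.29], [0.0, 0.0, 0.0, 1.0]] [[480.5206018791525, 0.0, 252.84012557524983], [0.0, 480.5206018791525, 181.64820254655436], [0.0, 0.0, 1.0]]
rail [(0.56, [120.0, 264.0], 2508)]
tray [(0.87, [170.0, 118.0], 3645)]
yellow_sensor []
blue_sensor [(0.5, [202.0, 309.0], 185)]
puck [(0.77, [209.0, 364.0], 211)]
spanner [(0.97, [262.0, 336.0], 516), (0.95, [254.0, 171.0], 491), (0.93, [288.0, 93.0], 602), (0.89, [195.0, 214.0], 480)]
reference [(0.56, [118.0, 228.0], 246)]
plug [(0.67, [124.0, 300.0], 199), (0.35, [116.0, 384.0], 635)]
jar [(0.78, [101.0, 152.0], 522), (0.33, [196.0, 212.0], 491), (0.27, [204.0, 311.0], 228)]
tape [(0.91, [117.0, 380.0], 542)]
scene [[0.7, 0.42, -0.58, 1033.42], [0.72, -0.41, 0.56, -565.76], [-0.0, -0.81, -0.59, 604.12], [0.0, 0.0, 0.0, 1.0]] [[366.95479749398595, 0.0, 259.6769561062565], [0.0, 366.95479749398595, 190.33505581115128], [0.0, 0.0, 1.0]]
rail [(0.74, [241.0, 309.0], 2408), (0.19, [274.0, 127.0], 463)]
tray [(0.93, [162.0, 350.0], 1527)]
yellow_sensor [(0.92,
[... 808 characters left out ...]
e []
{'clock': 1.65, 'qpos': array([ 1.27963256e+00,  3.52994433e-01,  1.63340427e+00,  2.20858990e-05,
        1.15520028e+00, -2.40390115e-03]), 'qvel': array([ 5.76042908e-04,  6.75037508e-04,  3.35779673e-05, -4.51083631e-04,
        1.12279457e-03,  1.21682453e-03]), 'joint_efforts': array([ 3.64042235e-04, -6.05160999e+01, -3.42441273e+01, -1.48921856e-06,
        1.14469294e-03, -2.40735091e-05]), 'eef_pos': array([177.97299057, 599.12490662, 231.28261876]), 'tcp_rot': array([-3.14158638e+00, -2.02209363e-05,  2.85282387e+00]), 'contact_force': array([ 0.14461679,  0.14840653, -0.63602886]), 'wrist_torque': array([ 0.0106453 , -0.04746877, -0.02084377]), 'opening': 1.0017443044580767}
```

View pics/top0.png

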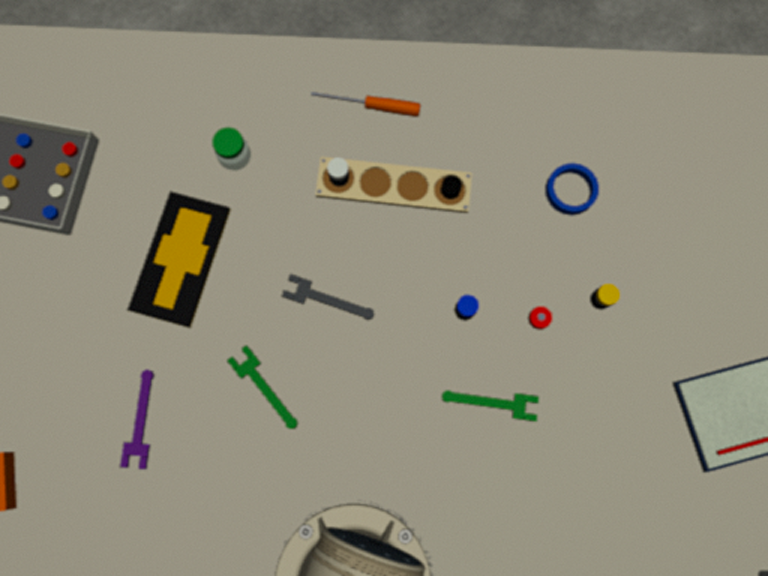

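View pics/scene0.png

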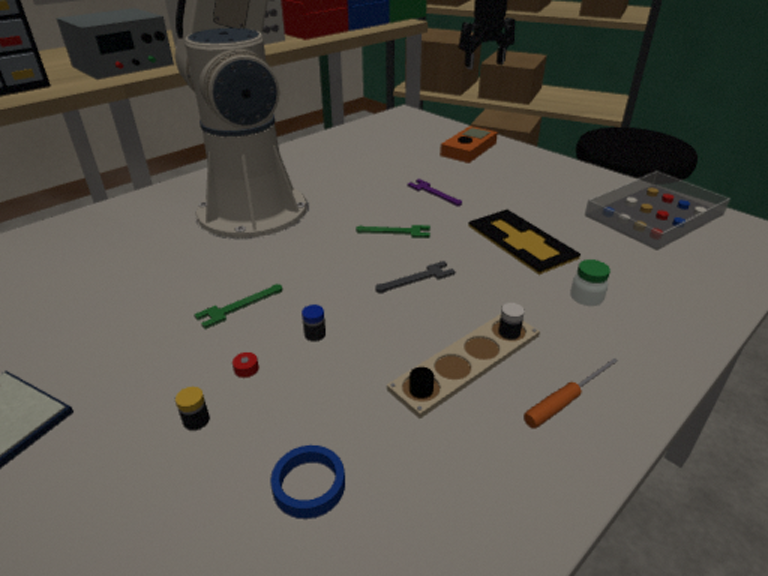

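View pics/wrist0.png

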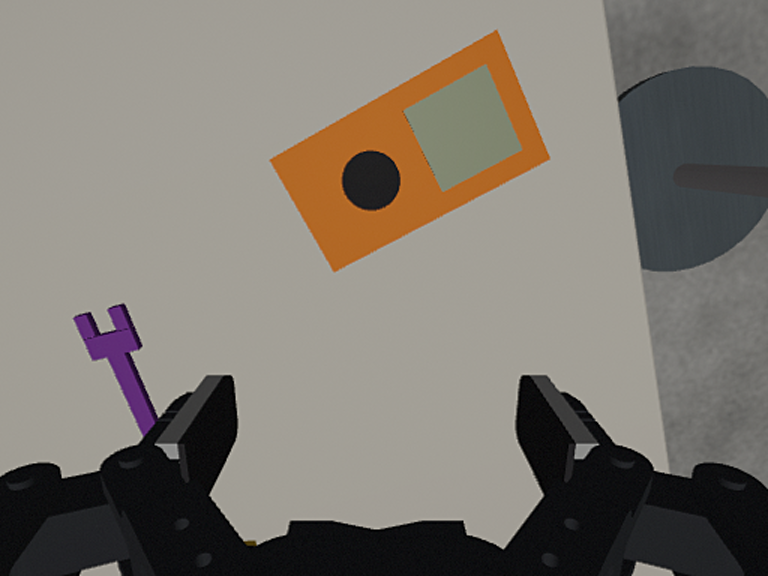

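Top view (original pixels, col,row): the steel-grey spanner is at (218,198). Its look-alikes are green at (175,258) and (327,270), and purple at (93,280). The blue sensor is at (311,205), the puck at (360,211), yellow at (405,197), reference (225,113), plug (301,124). Next I'll measure them.

```bash
cat > m.py <<'E'
from h import *
def blob(f,cond,near=None,R=40,minpx=20):
    im=f["pixels"].astype(int);r,g,b=im[...,0],im[...,1],im[...,2]
    m=cond(r,g,b).astype(np.uint8)
    n,l,s,c=cv2.connectedComponentsWithStats(m)
    out=[(s[i,4],c[i]) for i in range(1,n) if s[i,4]>=minpx and (near is None or np.hypot(*(c[i]-near))<R)]
    return sorted(out,key=lambda t:-t[0])
conds={"yellow":lambda r,g,b:(r>130)&(g>90)&(b<60),"blue":lambda r,g,b:(b>110)&(r<70)&(b>g*1.6),
"red":lambda r,g,b:(r>110)&(g<60)&(b<60),"white":lambda r,g,b:(r>190)&(g>185)&(b>175),"grey":lambda r,g,b:(abs(r-b)<20)&(r<95)&(r>35)}
E
python3 - <<'E'
from m import *
f=grab_frame("top");np.save("top.npy",f["pixels"])
for n,z,near in(("yellow",50,(405,197)),("blue",50,(311,205)),("red",20,(360,211)),("white",50,(225,113))):
    for a,c in blob(f,conds[n],np.array(near),20): print(n,a,c.round(1),ray(f,*c,z).round(1))
save("sp.png",f,(170,230,170,430),3)
save("rail.png",f,(95,150,200,325),6)
save("tray.png",f,(120,225,75,165),5.5)
fs=grab_frame("scene")
for n,z,near in(("yellow",50,(127,265)),("blue",50,(209,209)),("red",20,(164,240)),("white",50,(341,208))):
    for a,c in blob(fs,conds[n],np.array(near),20): print("s",n,a,c.round(1),ray(fs,*c,z).round(1))
E
```

```text
yellow 153 [405.5 195.7] [ 476.7 -400.1   50. ]
blue 147 [311.5 203.1] [ 447.8 -167.8   50. ]
red 136 [360.1 211.3] [ 437.7 -293.9   20. ]
s yellow 159 [125.7 263.6] [ 476.4 -402.5   50. ]
s red 115 [162.6 239.9] [ 438.8 -298.    20. ]
```

View pics/sp.png

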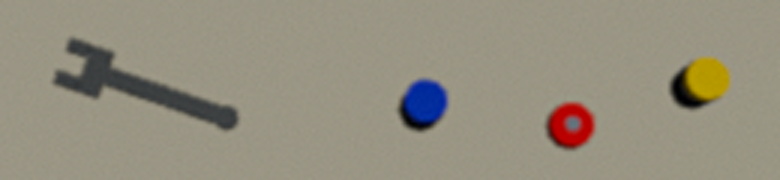

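View pics/rail.png

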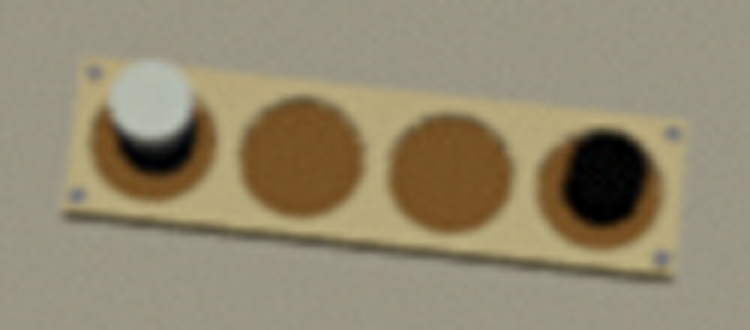

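View pics/tray.png

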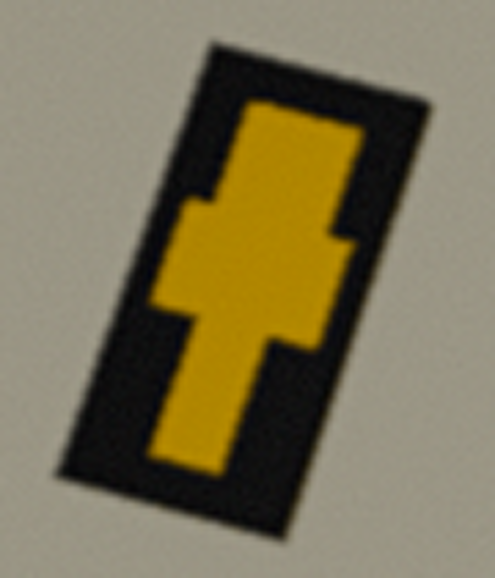

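Run:
```python
from m import *
f=grab_frame("top");im=f["pixels"].astype(int);r,g,b=im[...,0],im[...,1],im[...,2]
def comp(m,near):
    n,l,s,c=cv2.connectedComponentsWithStats(m.astype(np.uint8))
    d=[s[i,4]*(np.hypot(*(c[i]-near))<25) for i in range(n)];d[0]=0
    i=int(np.argmax(d));return l==i
def pts(m,z):
    rr,cc=np.nonzero(m);return np.array([ray(f,x,y,z)[:2] for x,y in zip(cc,rr)])
print("pix dish",im[122,250],im[124,276],"rail",im[105,240],"sp",im[200,230],"bench",im[220,250])
# dishes
brown=(r-b>45)&(r<150)&(r-g>20)
D=[]
for nr in((250,121),(275,124)):
    p=pts(comp(brown,np.array(nr)),7);D.append(p.mean(0));print("dish",len(p),p.mean(0).round(1))
d=D[0]-D[1];print("dist",np.hypot(*d),"dir",np.degrees(np.arctan2(d[1],d[0])))
# pocket
p=pts(comp((r>120)&(b<60)&(g>80)&(r-b>90),np.array((120,170))),6);c=p.mean(0)
w,v=np.linalg.eigh(np.cov(p.T));print("pocket",len(p),c.round(1),np.degrees(np.arctan2(v[1,1],v[0,1])),np.sqrt(w))
# tray whole by yellow+black
m=comp(((r<70)|((r>120)&(b<60))),np.array((120,170)));cn,_=cv2.findContours(m.astype(np.uint8),0,1);
p=pts(m,12).astype(np.float32);print("tray",len(p),cv2.minAreaRect(p),p.mean(0))
# spanner
m=comp((r<110)&(abs(r-b)<25),np.array((218,198)));p=pts(m,8).astype(np.float32);
print("sp",len(p),p.mean(0),cv2.minAreaRect(p))
u=None
w,v=np.linalg.eigh(np.cov(p.T));u=v[:,1];u=u*np.sign(u[1]);nrm=np.array([-u[1],u[0]])
q=(p-p.mean(0));s=q@u;t=q@nrm;h=(s<15)&(s>-60)
k=np.polyfit(s[h],t[h],1);print("dir",np.degrees(np.arctan2(u[1],u[0])),"range",s.min(),s.max(),"handle fit",k)
ang=np.arctan2(u[1],u[0])+np.arctan(k[0]);mid=(s.min()+s.max())/2;print("axis",np.degrees(ang),"origin",p.mean(0)+u*mid+nrm*(k[0]*mid+k[1]))
```

```text
pix dish [117  81  36] [116  79  35] rail [151 147 131] sp [118 116 105] bench [154 149 132]
dish 315 [669.4  -5.4]
dish 311 [664.7 -71.1]
dist 65.90501485937772 dir 85.93973444686883
pocket 1385 [524.5 324.8] 166.8830095633665 [18.7370852  45.27923637]
tray 3395 ((515.0237426757812, 324.47930908203125), (110.13787841796875, 218.06332397460938), 76.9566879272461) [512.90576 324.79462]
sp 517 [456.78317  73.77645] ((454.7555236816406, 63.11339569091797), (158.3634490966797, 42.66714859008789), 73.96668243408203)
dir 73.14630810111674 range -90.04001232426731 68.56814029222632 handle fit [-0.00088803 -0.07743403]
axis 73.09542790675225 origin [453.73549963  63.48195637]
```

Everything agrees with the given sizes: dish spacing 65.9, tray 110x218, spanner 158 long. Candidates for the first grasp: the yellow cap at (405,196), against the tape at (381,125) and the blue cap at (311,203). I choose yellow at (405,196), confirmed in the crop. First I spin the tool so the jaws lie across the rail.

```bash
python3 -m inch '[{"spin":8.59},{"spin":8.59},{"spin":8.59},{"spin":8.59},{"spin":8.59},{"spin":8.59},{"spin":8.59},{"spin":8.59}]' 40
cat > go.py <<'E'
# work out tool-axis shift to world target: python3 go.py x y z [yaw_deg]
import sys;from h import *
def go(x,y,z,yaw=None):
    s=sense();p=s["eef_pos"];ya=s["tcp_rot"][2]
    d=np.array([x,y,z])-p
    if yaw is not None:
        e=(ya-np.radians(yaw)+np.pi)%(2*np.pi)-np.pi;print("spin",np.degrees(e).round(2)," (shifts given for yaw AFTER spin)");ya=np.radians(yaw)
    print("t",round(s["clock"],2),"pos",p.round(1),"yaw",np.degrees(s["tcp_rot"][2]).round(2),"F",s["contact_force"].round(1),"op",round(s["opening"],3))
    print("tx %.4f ty %.4f tz %.4f"%((np.cos(ya)*d[0]+np.sin(ya)*d[1])/1000,(np.sin(ya)*d[0]-np.cos(ya)*d[1])/1000,-d[2]/1000))
if __name__=="__main__": go(*map(float,sys.argv[1:]))
E
python3 go.py 476.7 -401 150 86
```

```text
spin 77.45  (shifts given for yaw AFTER spin)
t 1.8 pos [178.  599.1 231.3] yaw 163.45 F [-0.1  0.2  0.6] op 1.001
tx -0.9769 ty 0.3677 tz 0.0813$[0]: bad value
```

```bash
python3 -m inch '[{"gripper":0.085,"tx":0,"ty":0,"tz":0,"spin":8.59},{"gripper":0.085,"tx":0,"ty":0,"tz":0,"spin":8.59},{"gripper":0.085,"tx":0,"ty":0,"tz":0,"spin":8.59},{"gripper":0.085,"tx":0,"ty":0,"tz":0,"spin":8.59},{"gripper":0.085,"tx":0,"ty":0,"tz":0,"spin":8.59},{"gripper":0.085,"tx":0,"ty":0,"tz":0,"spin":8.59},{"gripper":0.085,"tx":0,"ty":0,"tz":0,"spin":8.59},{"gripper":0.085,"tx":0,"ty":0,"tz":0,"spin":8.59}]' 40
python3 go.py 476.7 -401 150 86
```

```text
clock: 2.6
eef_pos: [178.0, 599.1, 231.3]
tcp_rot: [-3.142, 0.0, 1.647]
contact_force: [-0.1, -0.1, -0.8]
opening: 0.992
spin 8.38  (shifts given for yaw AFTER spin)
t 2.6 pos [178.  599.1 231.3] yaw 94.38 F [-0.1 -0.1 -0.8] op 0.992
tx -0.9768 ty 0.3677 tz 0.0813
```

```bash
python3 -m inch '[{"gripper":0.085,"tx":0,"ty":0,"tz":0,"spin":8.38},{"gripper":0.085,"tx":-0.0425,"ty":0.016,"tz":0.0035,"spin":0},{"gripper":0.085,"tx":-0.0425,"ty":0.016,"tz":0.0035,"spin":0},{"gripper":0.085,"tx":-0.0425,"ty":0.016,"tz":0.0035,"spin":0},{"gripper":0.085,"tx":-0.0425,"ty":0.016,"tz":0.0035,"spin":0},{"gripper":0.085,"tx":-0.0425,"ty":0.016,"tz":0.0035,"spin":0},{"gripper":0.085,"tx":-0.0425,"ty":0.016,"tz":0.0035,"spin":0},{"gripper":0.085,"tx":-0.0425,"ty":0.016,"tz":0.0035,"spin":0}]' 40
python3 -m inch '[{"gripper":0.085,"tx":-0.0425,"ty":0.016,"tz":0.0035,"spin":0},{"gripper":0.085,"tx":-0.0425,"ty":0.016,"tz":0.0035,"spin":0},{"gripper":0.085,"tx":-0.0425,"ty":0.016,"tz":0.0035,"spin":0},{"gripper":0.085,"tx":-0.0425,"ty":0.016,"tz":0.0035,"spin":0},{"gripper":0.085,"tx":-0.0425,"ty":0.016,"tz":0.0035,"spin":0},{"gripper":0.085,"tx":-0.0425,"ty":0.016,"tz":0.0035,"spin":0},{"gripper":0.085,"tx":-0.0425,"ty":0.016,"tz":0.0035,"spin":0},{"gripper":0.085,"tx":-0.0425,"ty":0.016,"tz":0.0035,"spin":0}]' 40
python3 go.py 476.7 -401 150 86
```

```text
clock: 3.4
eef_pos: [271.0, 293.5, 206.8]
tcp_rot: [3.141, -0.001, 1.508]
contact_force: [1.1, -0.2, -0.1]
opening: 0.998
clock: 4.2
eef_pos: [377.4, -54.4, 179.1]
tcp_rot: [3.14, -0.0, 1.507]
contact_force: [0.8, 0.8, -0.3]
opening: 0.997
spin 0.33  (shifts given for yaw AFTER spin)
t 4.2 pos [377.4 -54.4 179.1] yaw 86.33 F [ 0.8  0.8 -0.3] op 0.997
tx -0.3388 ty 0.1233 tz 0.0291
```

```bash
python3 -m inch '[{"gripper":0.085,"tx":-0.0425,"ty":0.016,"tz":0.0035,"spin":0},{"gripper":0.085,"tx":-0.0425,"ty":0.016,"tz":0.0035,"spin":0},{"gripper":0.085,"tx":-0.0425,"ty":0.016,"tz":0.0035,"spin":0},{"gripper":0.085,"tx":-0.0425,"ty":0.016,"tz":0.0035,"spin":0},{"gripper":0.085,"tx":-0.0425,"ty":0.016,"tz":0.0035,"spin":0},{"gripper":0.085,"tx":-0.0425,"ty":0.016,"tz":0.0035,"spin":0},{"gripper":0.085,"tx":-0.03,"ty":0.01,"tz":0.0035,"spin":0},{"gripper":0.085,"tx":0,"ty":0,"tz":0,"spin":0}]' 40
python3 - <<'E'
from m import *
from go import go
go(476.7,-401,20,86)
f=grab_frame("wrist");save("w1.png",f)
for a,c in blob(f,conds["yellow"]): print(a,c.round(1),ray(f,*c,50).round(1))
E
```

```text
clock: 5.0
eef_pos: [465.6, -347.3, 153.9]
tcp_rot: [3.14, 0.001, 1.505]
contact_force: [-0.3, -0.1, -0.7]
opening: 0.997
spin 0.21  (shifts given for yaw AFTER spin)
t 5.0 pos [ 465.6 -347.3  153.9] yaw 86.21 F [-0.3 -0.1 -0.7] op 0.997
tx -0.0528 ty 0.0148 tz 0.1339
1178 [267.8 252. ] [ 476.3 -400.1   50. ]
```

View pics/w1.png

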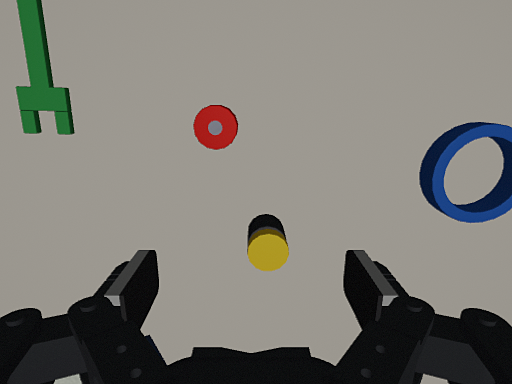

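The wrist view shows the yellow cap at (268,252), the red puck at (216,127) and the tape at the right. It gives yellow at (476,-400), which matches the top view.

```bash
python3 -m inch '[{"gripper":0.085,"tx":-0.026,"ty":0.0075,"tz":0.005,"spin":0.2},{"gripper":0.085,"tx":-0.026,"ty":0.0075,"tz":0.005,"spin":0},{"gripper":0.085,"tx":0,"ty":0,"tz":0.02,"spin":0},{"gripper":0.085,"tx":0,"ty":0,"tz":0.03,"spin":0},{"gripper":0.085,"tx":0,"ty":0,"tz":0.03,"spin":0},{"gripper":0.085,"tx":0,"ty":0,"tz":0.01,"spin":0},{"gripper":0.085,"tx":0,"ty":0,"tz":0,"spin":0},{"gripper":0.085,"tx":0,"ty":0,"tz":0,"spin":0}]' 40
python3 go.py 476.5 -400.5 18 86
```

```text
clock: 5.85
eef_pos: [476.8, -396.3, 55.4]
tcp_rot: [3.141, 0.001, 1.504]
contact_force: [0.7, 0.1, 0.7]
opening: 0.994
spin 0.18  (shifts given for yaw AFTER spin)
t 5.85 pos [ 476.8 -396.3   55.4] yaw 86.18 F [0.7 0.1 0.7] op 0.994
tx -0.0042 ty 0.0000 tz 0.0374
```

```bash
python3 -m inch '[{"gripper":0.085,"tx":-0.0042,"ty":0,"tz":0.017,"spin":0},{"gripper":0.085,"tx":0,"ty":0,"tz":0.02,"spin":0},{"gripper":0.085,"tx":0,"ty":0,"tz":0,"spin":0},{"gripper":0.03,"tx":0,"ty":0,"tz":0,"spin":0},{"gripper":0.03,"tx":0,"ty":0,"tz":0,"spin":0},{"gripper":0.03,"tx":0,"ty":0,"tz":0,"spin":0},{"gripper":0.03,"tx":0,"ty":0,"tz":0,"spin":0},{"gripper":0.03,"tx":0,"ty":0,"tz":0,"spin":0}]' 40
python3 go.py 476.5 -400.5 18 86
```

```text
clock: 6.65
eef_pos: [476.4, -401.0, 18.3]
tcp_rot: [3.141, 0.001, 1.504]
contact_force: [-0.8, 0.9, 6.6]
opening: 0.409
spin 0.15  (shifts given for yaw AFTER spin)
t 6.65 pos [ 476.4 -401.    18.3] yaw 86.15 F [-0.8  0.9  6.6] op 0.409
tx 0.0005 ty 0.0001 tz 0.0003
```

```bash
python3 -m inch '[{"gripper":0.03,"tx":0,"ty":0,"tz":-0.01,"spin":0},{"gripper":0.03,"tx":0,"ty":0,"tz":-0.02,"spin":0},{"gripper":0.03,"tx":0,"ty":0,"tz":-0.03,"spin":0},{"gripper":0.03,"tx":0,"ty":0,"tz":-0.035,"spin":0},{"gripper":0.03,"tx":0.01,"ty":0.005,"tz":-0.015,"spin":0},{"gripper":0.03,"tx":0.02,"ty":0.008,"tz":0,"spin":0},{"gripper":0.03,"tx":0.03,"ty":0.012,"tz":0,"spin":0},{"gripper":0.03,"tx":0.035,"ty":0.015,"tz":0,"spin":0}]' 40
python3 go.py 664 -30 120 86
```

```text
clock: 7.45
eef_pos: [522.2, -307.3, 127.2]
tcp_rot: [-3.141, -0.0, 1.502]
contact_force: [-0.7, 0.6, -0.8]
opening: 0.404
spin 0.07  (shifts given for yaw AFTER spin)
t 7.45 pos [ 522.2 -307.3  127.2] yaw 86.07 F [-0.7  0.6 -0.8] op 0.404
tx 0.2865 ty 0.1221 tz 0.0072
```

```bash
python3 -m inch '[{"gripper":0.03,"tx":0.038,"ty":0.0165,"tz":0,"spin":0},{"gripper":0.03,"tx":0.038,"ty":0.0165,"tz":0,"spin":0},{"gripper":0.03,"tx":0.038,"ty":0.0165,"tz":0,"spin":0},{"gripper":0.03,"tx":0.038,"ty":0.0165,"tz":0,"spin":0},{"gripper":0.03,"tx":0.038,"ty":0.0165,"tz":0,"spin":0},{"gripper":0.03,"tx":0.038,"ty":0.016,"tz":0,"spin":0},{"gripper":0.03,"tx":0.025,"ty":0.01,"tz":0,"spin":0},{"gripper":0.03,"tx":0.005,"ty":0.003,"tz":0,"spin":0}]' 40
python3 - <<'E'
from m import *
from go import go
go(669.4,-5.4,120,86)
f=grab_frame("wrist");save("w2.png",f)
im=f["pixels"].astype(int);r,g,b=im[...,0],im[...,1],im[...,2]
for a,c in blob(f,lambda r,g,b:(r-b>45)&(r<150)&(r-g>20),minpx=200): print(a,c.round(1),ray(f,*c,7).round(1))
for a,c in blob(f,conds["yellow"],minpx=100): print(a,c.round(1),ray(f,*c,150).round(1))
E
```

```text
clock: 8.25
eef_pos: [651.4, -54.8, 126.8]
tcp_rot: [-3.141, -0.001, 1.507]
contact_force: [0.7, -0.4, -2.1]
opening: 0.409
spin 0.32  (shifts given for yaw AFTER spin)
t 8.25 pos [651.4 -54.8 126.8] yaw 86.32 F [ 0.7 -0.4 -2.1] op 0.409
tx 0.0505 ty 0.0145 tz 0.0068
3592 [267.9 128. ] [668.2  -4.8   7. ]
2025 [269.9 198.8] [666.9 -64.8   7. ]
1748 [441.5 142.5] [809.6 -25.6   7. ]
1420 [257.1  49.4] [662.9  54.1   7. ]
5242 [250.6 287.5] [650.7 -58.9 150. ]
2077 [458.8 147.4] [732.4  -4.  150. ]
```

View pics/w2.png

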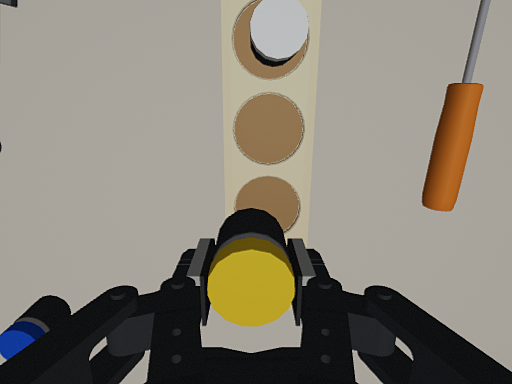

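Reference at (279,28), free dish A at (268,128), dish B at (268,205) partly behind the held sensor. The wrist view puts A at (668,-5), agreeing with the top view.

```bash
python3 -m inch '[{"gripper":0.03,"tx":0.02,"ty":0.006,"tz":0.01,"spin":0.2},{"gripper":0.03,"tx":0.02,"ty":0.006,"tz":0.01,"spin":0},{"gripper":0.03,"tx":0.009,"ty":0.002,"tz":0.02,"spin":0},{"gripper":0.03,"tx":0,"ty":0,"tz":0.02,"spin":0},{"gripper":0.03,"tx":0,"ty":0,"tz":0.01,"spin":0},{"gripper":0.03,"tx":0,"ty":0,"tz":0,"spin":0},{"gripper":0.03,"tx":0,"ty":0,"tz":0,"spin":0},{"gripper":0.03,"tx":0,"ty":0,"tz":0,"spin":0}]' 40
python3 go.py 668.8 -5.1 26 86
```

```text
clock: 9.1
eef_pos: [668.8, -10.9, 58.3]
tcp_rot: [3.14, -0.0, 1.5]
contact_force: [-0.3, 0.1, -0.8]
opening: 0.408
spin -0.07  (shifts given for yaw AFTER spin)
t 9.1 pos [668.8 -10.9  58.3] yaw 85.93 F [-0.3  0.1 -0.8] op 0.408
tx 0.0058 ty -0.0004 tz 0.0323
```

```bash
python3 -m inch '[{"gripper":0.03,"tx":0.0058,"ty":-0.0004,"tz":0.004,"spin":0},{"gripper":0.03,"tx":0,"ty":0,"tz":0.007,"spin":0},{"gripper":0.03,"tx":0,"ty":0,"tz":0.007,"spin":0},{"gripper":0.03,"tx":0,"ty":0,"tz":0.006,"spin":0},{"gripper":0.03,"tx":0,"ty":0,"tz":0.004,"spin":0},{"gripper":0.03,"tx":0,"ty":0,"tz":0.003,"spin":0},{"gripper":0.03,"tx":0,"ty":0,"tz":0.001,"spin":0},{"gripper":0.03,"tx":0,"ty":0,"tz":0,"spin":0}]' 40
python3 - <<'E'
from m import *
from go import go
go(668.8,-5.1,26,86)
f=grab_frame("scene");save("s2.png",f,(150,330,200,400),4)
E
```

```text
clock: 9.9
eef_pos: [668.2, -4.9, 25.4]
tcp_rot: [3.142, 0.0, 1.5]
contact_force: [-1.2, -0.8, -0.3]
opening: 0.409
spin -0.05  (shifts given for yaw AFTER spin)
t 9.9 pos [668.2  -4.9  25.4] yaw 85.95 F [-1.2 -0.8 -0.3] op 0.409
tx -0.0002 ty 0.0006 tz -0.0006
```

View pics/s2.png

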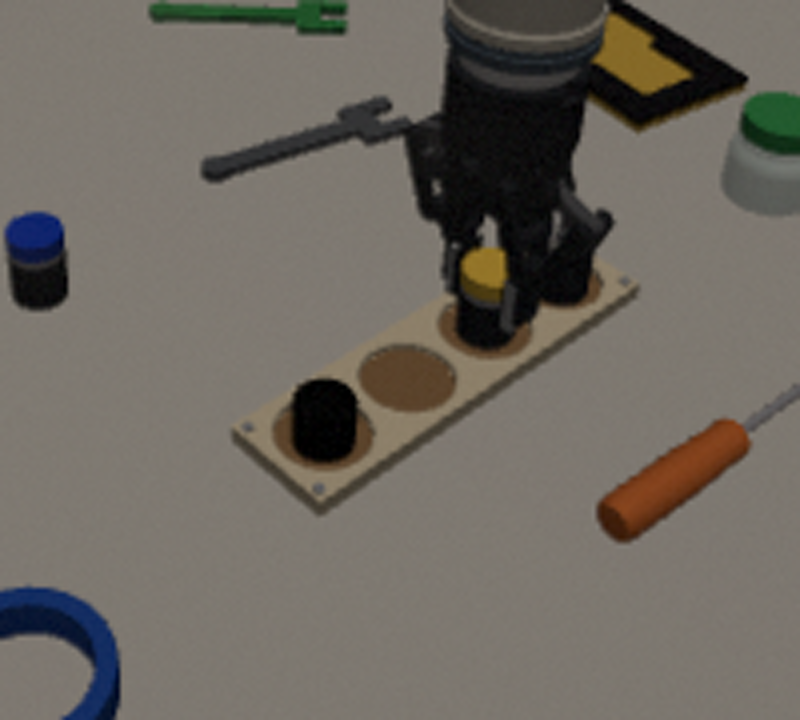

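The yellow sensor stands inside its dish, so I open and rise.

```bash
python3 -m inch '[{"gripper":0.03,"tx":0,"ty":0,"tz":0.0005,"spin":0},{"gripper":0.045,"tx":0,"ty":0,"tz":0,"spin":0},{"gripper":0.07,"tx":0,"ty":0,"tz":0,"spin":0},{"gripper":0.07,"tx":0,"ty":0,"tz":0,"spin":0},{"gripper":0.07,"tx":0,"ty":0,"tz":-0.01,"spin":0},{"gripper":0.07,"tx":0,"ty":0,"tz":-0.03,"spin":0},{"gripper":0.085,"tx":0,"ty":0,"tz":-0.04,"spin":0},{"gripper":0.085,"tx":0,"ty":0,"tz":-0.03,"spin":0}]' 40
python3 go.py 448 -150 130 86
```

```text
clock: 10.75
eef_pos: [668.7, -4.8, 137.6]
tcp_rot: [3.14, -0.0, 1.5]
contact_force: [1.0, -0.6, 0.2]
opening: 0.995
spin -0.05  (shifts given for yaw AFTER spin)
t 10.75 pos [668.7  -4.8 137.6] yaw 85.95 F [ 1.  -0.6  0.2] op 0.995
tx -0.1602 ty -0.2100 tz 0.0076
```

```bash
python3 -m inch '[{"gripper":0.085,"tx":-0.022,"ty":-0.03,"tz":0,"spin":0},{"gripper":0.085,"tx":-0.022,"ty":-0.03,"tz":0,"spin":0},{"gripper":0.085,"tx":-0.022,"ty":-0.03,"tz":0,"spin":0},{"gripper":0.085,"tx":-0.022,"ty":-0.03,"tz":0,"spin":0},{"gripper":0.085,"tx":-0.022,"ty":-0.03,"tz":0,"spin":0},{"gripper":0.085,"tx":-0.022,"ty":-0.03,"tz":0,"spin":0},{"gripper":0.085,"tx":-0.01,"ty":-0.03,"tz":0,"spin":0},{"gripper":0.085,"tx":0,"ty":0,"tz":0,"spin":0}]' 40
python3 - <<'E'
from m import *
from go import go
go(447.8,-167.8,18,86)
f=grab_frame("wrist");save("w3.png",f)
for a,c in blob(f,conds["blue"],minpx=100): print(a,c.round(1),ray(f,*c,50).round(1))
ft=grab_frame("top");save("t3.png",ft,(90,230,190,430),3.2)
for a,c in blob(ft,conds["yellow"],minpx=40): print(a,c.round(1),ray(ft,*c,57).round(1))
E
```

```text
clock: 11.55
eef_pos: [444.8, -132.1, 135.0]
tcp_rot: [-3.139, -0.0, 1.498]
contact_force: [-0.3, -0.1, 0.0]
opening: 0.996
spin -0.15  (shifts given for yaw AFTER spin)
t 11.55 pos [ 444.8 -132.1  135. ] yaw 85.85 F [-0.3 -0.1  0. ] op 0.996
tx -0.0354 ty 0.0055 tz 0.1170
1421 [258.2 244.2] [ 447.4 -167.8   50. ]
1384 [120.3 168.9] [511.8 310.   57. ]
144 [249.5 115.2] [667.4  -4.8  57. ]
53 [ 40.8 112.3] [651.5 528.3  57. ]
53 [  5.6 120.3] [625.9 614.8  57. ]
```

View pics/w3.png

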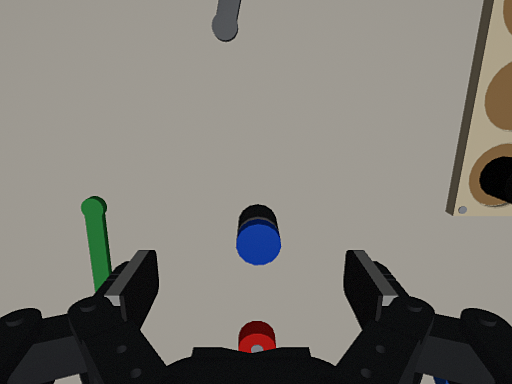

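View pics/t3.png

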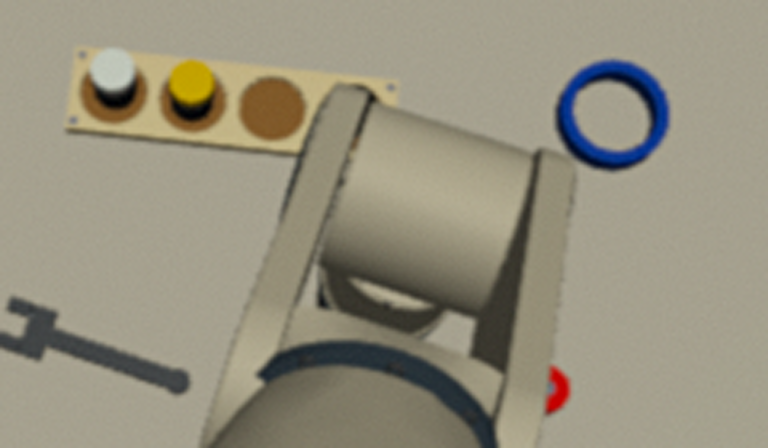

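The yellow sensor stands upright in dish A (top view (249,115)). The blue sensor measures the same from the wrist and top views.

```bash
python3 -m inch '[{"gripper":0.085,"tx":-0.02,"ty":0.003,"tz":0.01,"spin":0},{"gripper":0.085,"tx":-0.0155,"ty":0.0025,"tz":0.02,"spin":0},{"gripper":0.085,"tx":0,"ty":0,"tz":0.02,"spin":0},{"gripper":0.085,"tx":0,"ty":0,"tz":0.015,"spin":0},{"gripper":0.085,"tx":0,"ty":0,"tz":0.005,"spin":0},{"gripper":0.085,"tx":0,"ty":0,"tz":0,"spin":0},{"gripper":0.085,"tx":0,"ty":0,"tz":0,"spin":0},{"gripper":0.085,"tx":0,"ty":0,"tz":0,"spin":0}]' 40
python3 go.py 447.6 -167.8 18 86
```

```text
clock: 12.45
eef_pos: [452.5, -167.5, 65.6]
tcp_rot: [3.14, 0.0, 1.501]
contact_force: [-0.6, -0.1, 0.5]
opening: 0.994
spin -0.02  (shifts given for yaw AFTER spin)
t 12.45 pos [ 452.5 -167.5   65.6] yaw 85.98 F [-0.6 -0.1  0.5] op 0.994
tx -0.0006 ty -0.0048 tz 0.0476
```

```bash
python3 -m inch '[{"gripper":0.085,"tx":-0.0006,"ty":-0.0048,"tz":0.01,"spin":0},{"gripper":0.085,"tx":0,"ty":0,"tz":0.02,"spin":0},{"gripper":0.085,"tx":0,"ty":0,"tz":0.017,"spin":0},{"gripper":0.085,"tx":0,"ty":0,"tz":0,"spin":0},{"gripper":0.03,"tx":0,"ty":0,"tz":0,"spin":0},{"gripper":0.03,"tx":0,"ty":0,"tz":0,"spin":0},{"gripper":0.03,"tx":0,"ty":0,"tz":0,"spin":0},{"gripper":0.03,"tx":0,"ty":0,"tz":0,"spin":0}]' 40
python3 -m inch '[{"gripper":0.03,"tx":0,"ty":0,"tz":0,"spin":0},{"gripper":0.03,"tx":0,"ty":0,"tz":-0.01,"spin":0},{"gripper":0.03,"tx":0,"ty":0,"tz":-0.02,"spin":0},{"gripper":0.03,"tx":0,"ty":0,"tz":-0.03,"spin":0},{"gripper":0.03,"tx":0,"ty":0,"tz":-0.03,"spin":0},{"gripper":0.03,"tx":0,"ty":0.01,"tz":-0.015,"spin":0},{"gripper":0.03,"tx":0.005,"ty":0.02,"tz":0,"spin":0},{"gripper":0.03,"tx":0.012,"ty":0.035,"tz":0,"spin":0}]' 40
python3 go.py 664.7 -71 120 86
```

```text
clock: 13.25
eef_pos: [447.3, -167.9, 18.6]
tcp_rot: [3.14, 0.0, 1.5]
contact_force: [0.4, -0.1, 4.6]
opening: 0.408
clock: 14.05
eef_pos: [512.3, -155.7, 124.5]
tcp_rot: [3.141, 0.001, 1.499]
contact_force: [0.9, -0.2, -1.0]
opening: 0.403
spin -0.12  (shifts given for yaw AFTER spin)
t 14.05 pos [ 512.3 -155.7  124.5] yaw 85.88 F [ 0.9 -0.2 -1. ] op 0.403
tx 0.0951 ty 0.1461 tz 0.0045
```

```bash
python3 -m inch '[{"gripper":0.03,"tx":0.02,"ty":0.03,"tz":0,"spin":0},{"gripper":0.03,"tx":0.02,"ty":0.03,"tz":0,"spin":0},{"gripper":0.03,"tx":0.02,"ty":0.03,"tz":0,"spin":0},{"gripper":0.03,"tx":0.02,"ty":0.03,"tz":0,"spin":0},{"gripper":0.03,"tx":0.012,"ty":0.02,"tz":0,"spin":0},{"gripper":0.03,"tx":0,"ty":0,"tz":0.01,"spin":0},{"gripper":0.03,"tx":0,"ty":0,"tz":0.01,"spin":0},{"gripper":0.03,"tx":0,"ty":0,"tz":0.01,"spin":0}]' 40
python3 - <<'E'
from m import *
from go import go
go(664.3,-71,26,86)
f=grab_frame("wrist");save("w4.png",f)
for a,c in blob(f,conds["yellow"],minpx=100): print(a,c.round(1),ray(f,*c,57).round(1))
E
```

```text
clock: 14.85
eef_pos: [657.5, -73.8, 91.9]
tcp_rot: [-3.14, 0.0, 1.5]
contact_force: [0.9, -0.1, -0.6]
opening: 0.41
spin -0.06  (shifts given for yaw AFTER spin)
t 14.85 pos [657.5 -73.8  91.9] yaw 85.94 F [ 0.9 -0.1 -0.6] op 0.41
tx 0.0032 ty 0.0066 tz 0.0659
3533 [261.5 104.8] [667.8  -4.   57. ]
3370 [485.9 125.1] [789.2 -23.4  57. ]
```

View pics/w4.png

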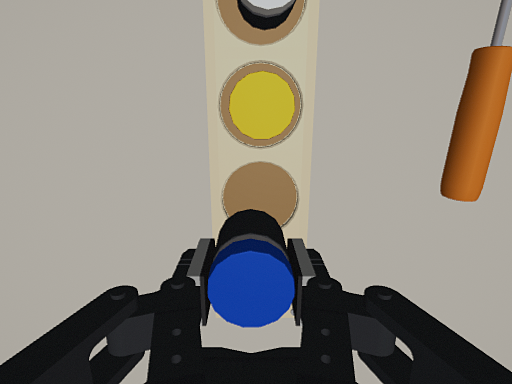

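The yellow sensor (262,105) is upright and centred in its dish. The blue sensor is held at (250,283), and dish B is below it at (260,195).

```bash
python3 -m inch '[{"gripper":0.03,"tx":0.0032,"ty":0.0066,"tz":0.01,"spin":0},{"gripper":0.03,"tx":0,"ty":0,"tz":0.015,"spin":0},{"gripper":0.03,"tx":0,"ty":0,"tz":0.005,"spin":0},{"gripper":0.03,"tx":0,"ty":0,"tz":0,"spin":0},{"gripper":0.03,"tx":0,"ty":0,"tz":0,"spin":0},{"gripper":0.03,"tx":0,"ty":0,"tz":0,"spin":0},{"gripper":0.03,"tx":0,"ty":0,"tz":0,"spin":0},{"gripper":0.03,"tx":0,"ty":0,"tz":0,"spin":0}]' 40
python3 go.py 664.3 -71 25.5 86
```

```text
clock: 15.7
eef_pos: [666.0, -70.7, 63.2]
tcp_rot: [3.141, 0.0, 1.5]
contact_force: [0.6, 0.0, -0.7]
opening: 0.412
spin -0.05  (shifts given for yaw AFTER spin)
t 15.7 pos [666.  -70.7  63.2] yaw 85.95 F [ 0.6  0.  -0.7] op 0.412
tx -0.0004 ty -0.0017 tz 0.0377
```

```bash
python3 -m inch '[{"gripper":0.03,"tx":-0.0004,"ty":-0.0017,"tz":0.005,"spin":0},{"gripper":0.03,"tx":0,"ty":0,"tz":0.01,"spin":0},{"gripper":0.03,"tx":0,"ty":0,"tz":0.008,"spin":0},{"gripper":0.03,"tx":0,"ty":0,"tz":0.007,"spin":0},{"gripper":0.03,"tx":0,"ty":0,"tz":0.004,"spin":0},{"gripper":0.03,"tx":0,"ty":0,"tz":0.003,"spin":0},{"gripper":0.03,"tx":0,"ty":0,"tz":0.001,"spin":0},{"gripper":0.03,"tx":0,"ty":0,"tz":0,"spin":0}]' 40
python3 go.py 664.3 -71 25.5 86
```

```text
clock: 16.5
eef_pos: [663.7, -70.9, 25.7]
tcp_rot: [-3.141, -0.0, 1.5]
contact_force: [-5.2, 1.2, 9.2]
opening: 0.411
spin -0.05  (shifts given for yaw AFTER spin)
t 16.5 pos [663.7 -70.9  25.7] yaw 85.95 F [-5.2  1.2  9.2] op 0.411
tx -0.0000 ty 0.0006 tz 0.0002
```

```bash
python3 -m inch '[{"gripper":0.037,"tx":0,"ty":0,"tz":-0.0004,"spin":0},{"gripper":0.045,"tx":0,"ty":0,"tz":0,"spin":0},{"gripper":0.07,"tx":0,"ty":0,"tz":0,"spin":0},{"gripper":0.07,"tx":0,"ty":0,"tz":0,"spin":0},{"gripper":0.07,"tx":0,"ty":0,"tz":-0.01,"spin":0},{"gripper":0.07,"tx":0,"ty":0,"tz":-0.03,"spin":0},{"gripper":0.085,"tx":0,"ty":0,"tz":-0.04,"spin":0},{"gripper":0.085,"tx":0,"ty":0,"tz":-0.03,"spin":0}]' 40
python3 go.py 438 -265 135 86
```

```text
clock: 17.3
eef_pos: [664.6, -71.1, 137.9]
tcp_rot: [3.14, 0.0, 1.5]
contact_force: [0.4, -1.4, 0.3]
opening: 0.995
spin -0.05  (shifts given for yaw AFTER spin)
t 17.3 pos [664.6 -71.1 137.9] yaw 85.95 F [ 0.4 -1.4  0.3] op 0.995
tx -0.2093 ty -0.2125 tz 0.0029
```

```bash
python3 -m inch '[{"gripper":0.085,"tx":-0.03,"ty":-0.03,"tz":0,"spin":0},{"gripper":0.085,"tx":-0.03,"ty":-0.03,"tz":0,"spin":0},{"gripper":0.085,"tx":-0.03,"ty":-0.03,"tz":0,"spin":0},{"gripper":0.085,"tx":-0.03,"ty":-0.03,"tz":0,"spin":0},{"gripper":0.085,"tx":-0.03,"ty":-0.03,"tz":0,"spin":0},{"gripper":0.085,"tx":-0.03,"ty":-0.03,"tz":0,"spin":0},{"gripper":0.085,"tx":-0.025,"ty":-0.03,"tz":0,"spin":0},{"gripper":0.085,"tx":0,"ty":0,"tz":0,"spin":0}]' 40
python3 - <<'E'
from m import *
from go import go
f=grab_frame("wrist");save("w5.png",f)
for a,c in blob(f,conds["red"],minpx=100): print(a,c.round(1),ray(f,*c,20).round(1))
go(438,-295,20,86)
ft=grab_frame("top");save("t5.png",ft,(90,230,190,430),3.2)
for k in("yellow","blue"):
  for a,c in blob(ft,conds[k],minpx=40): print(k,a,c.round(1),ray(ft,*c,57).round(1))
E
```

```text
clock: 18.1
eef_pos: [436.7, -262.4, 135.7]
tcp_rot: [-3.14, 0.0, 1.497]
contact_force: [-0.4, -0.3, -0.1]
opening: 0.992
1135 [255.8 224.8] [ 438.2 -294.3   20. ]
spin -0.22  (shifts given for yaw AFTER spin)
t 18.15 pos [ 438.7 -261.8  135.9] yaw 85.78 F [ 1.3  0.4 -0.2] op 0.995
tx -0.0332 ty 0.0016 tz 0.1159
yellow 1386 [120.3 168.9] [511.9 309.9  57. ]
yellow 146 [249.6 115.2] [667.3  -5.   57. ]
yellow 54 [  5.5 120.4] [625.8 615.   57. ]
yellow 52 [ 40.9 112.2] [651.6 528.1  57. ]
blue 178 [379.3 118.2] [ 674.  -336.2   57. ]
blue 130 [275.4 118.1] [662.5 -71.1  57. ]
blue 60 [ 32.2 140.5] [575.6 539.4  57. ]
blue 56 [14.5 92.5] [702.2 603.8  57. ]
```

View pics/w5.png

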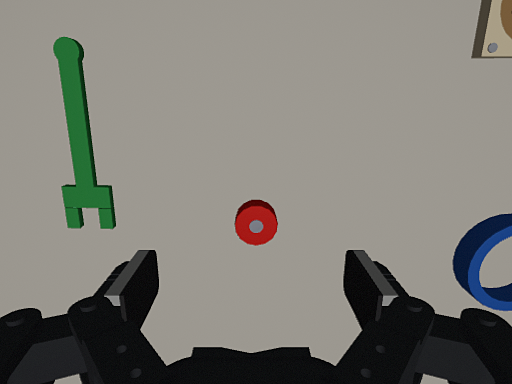

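View pics/t5.png

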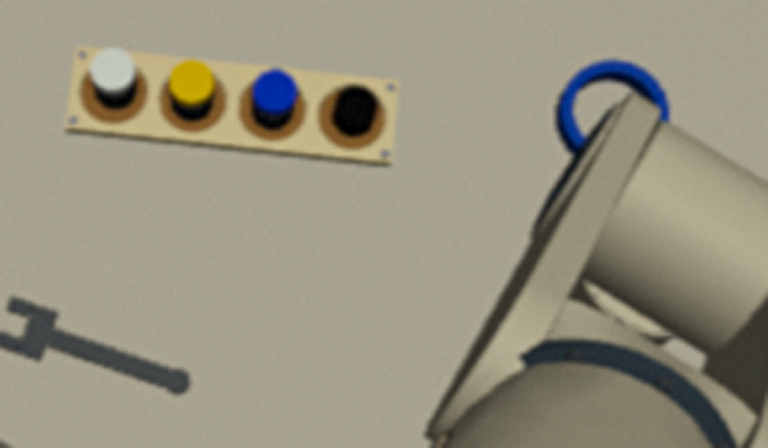

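Both sensors are upright in the right dishes: yellow at (667,-5), blue at (663,-71). The puck with its steel dot is at (256,226) in the wrist view, giving (438,-295).

```bash
python3 -m inch '[{"gripper":0.085,"tx":-0.018,"ty":0.0005,"tz":0.01,"spin":0},{"gripper":0.085,"tx":-0.0148,"ty":0,"tz":0.02,"spin":0},{"gripper":0.085,"tx":0,"ty":0,"tz":0.03,"spin":0},{"gripper":0.085,"tx":0,"ty":0,"tz":0.02,"spin":0},{"gripper":0.085,"tx":0,"ty":0,"tz":0.01,"spin":0},{"gripper":0.085,"tx":0,"ty":0,"tz":0,"spin":0},{"gripper":0.085,"tx":0,"ty":0,"tz":0,"spin":0},{"gripper":0.085,"tx":0,"ty":0,"tz":0,"spin":0}]' 40
python3 go.py 438.1 -294.7 3 86
```

```text
clock: 19.0
eef_pos: [439.3, -293.7, 46.3]
tcp_rot: [3.14, 0.001, 1.501]
contact_force: [0.2, 0.1, 0.4]
opening: 0.997
spin -0.02  (shifts given for yaw AFTER spin)
t 19.0 pos [ 439.3 -293.7   46.3] yaw 85.98 F [0.2 0.1 0.4] op 0.997
tx -0.0011 ty -0.0011 tz 0.0433
```

```bash
python3 -m inch '[{"gripper":0.085,"tx":-0.0011,"ty":-0.0011,"tz":0.01,"spin":0},{"gripper":0.085,"tx":0,"ty":0,"tz":0.02,"spin":0},{"gripper":0.085,"tx":0,"ty":0,"tz":0.012,"spin":0},{"gripper":0.085,"tx":0,"ty":0,"tz":0.001,"spin":0},{"gripper":0.032,"tx":0,"ty":0,"tz":0,"spin":0},{"gripper":0.032,"tx":0,"ty":0,"tz":0,"spin":0},{"gripper":0.032,"tx":0,"ty":0,"tz":0,"spin":0},{"gripper":0.032,"tx":0,"ty":0,"tz":0,"spin":0}]' 30
python3 - <<'E'
from m import *
from go import go
go(438.1,-294.7,3,86)
f=grab_frame("scene");save("s6.png",f,(170,310,100,280),4)
E
```

```text
clock: 19.8
eef_pos: [437.5, -294.7, 3.0]
tcp_rot: [3.141, 0.001, 1.5]
contact_force: [-1.3, 0.2, 2.3]
opening: 0.43
spin -0.05  (shifts given for yaw AFTER spin)
t 19.8 pos [ 437.5 -294.7    3. ] yaw 85.95 F [-1.3  0.2  2.3] op 0.43
tx 0.0001 ty 0.0006 tz -0.0000
```

View pics/s6.png

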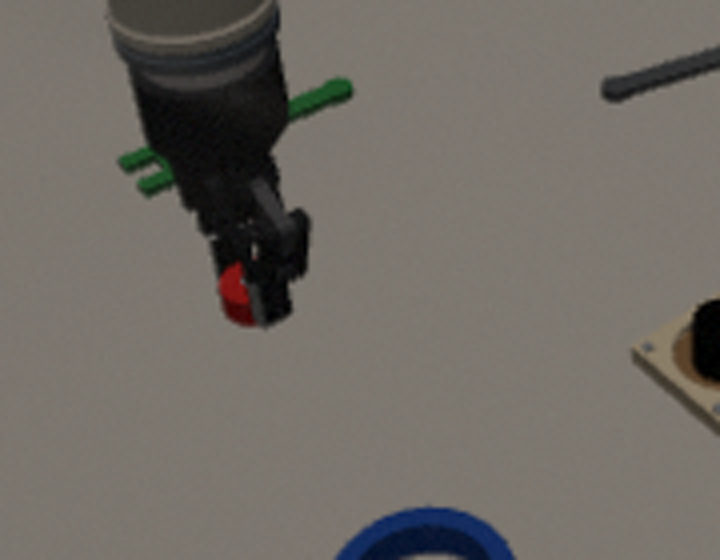

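The puck is gripped (opening 0.43, about 37 mm). I lift and carry it over.

```bash
python3 -m inch '[{"gripper":0.032,"tx":0,"ty":0,"tz":-0.01,"spin":0},{"gripper":0.032,"tx":0,"ty":0,"tz":-0.025,"spin":0},{"gripper":0.032,"tx":0,"ty":0,"tz":-0.035,"spin":0},{"gripper":0.032,"tx":0,"ty":0,"tz":-0.035,"spin":0},{"gripper":0.032,"tx":0.01,"ty":0.01,"tz":-0.02,"spin":0},{"gripper":0.032,"tx":0.025,"ty":0.025,"tz":0,"spin":0},{"gripper":0.032,"tx":0.03,"ty":0.03,"tz":0,"spin":0},{"gripper":0.032,"tx":0.03,"ty":0.03,"tz":0,"spin":0}]' 30
python3 go.py 664 -90 130 86
```

```text
clock: 20.65
eef_pos: [539.5, -205.6, 128.5]
tcp_rot: [3.14, 0.0, 1.499]
contact_force: [0.8, -1.0, -0.3]
opening: 0.431
spin -0.11  (shifts given for yaw AFTER spin)
t 20.65 pos [ 539.5 -205.6  128.5] yaw 85.89 F [ 0.8 -1.  -0.3] op 0.431
tx 0.1240 ty 0.1161 tz -0.0015
```

```bash
python3 -m inch '[{"gripper":0.032,"tx":0.03,"ty":0.03,"tz":0,"spin":0},{"gripper":0.032,"tx":0.03,"ty":0.03,"tz":0,"spin":0},{"gripper":0.032,"tx":0.03,"ty":0.03,"tz":0,"spin":0},{"gripper":0.032,"tx":0.02,"ty":0.015,"tz":0,"spin":0},{"gripper":0.032,"tx":0.01,"ty":0.005,"tz":0,"spin":0},{"gripper":0.032,"tx":0,"ty":0,"tz":0,"spin":0},{"gripper":0.032,"tx":0,"ty":0,"tz":0,"spin":0},{"gripper":0.032,"tx":0,"ty":0,"tz":0,"spin":0}]' 30
python3 - <<'E'
from m import *
from go import go
go(664,-71,80,86)
f=grab_frame("wrist");save("w7.png",f)
for k,z in(("blue",57),("yellow",57)):
  for a,c in blob(f,conds[k],minpx=100): print(k,a,c.round(1),ray(f,*c,z).round(1))
p=sense()["eef_pos"]
for a,c in blob(f,conds["red"],minpx=100): print("puck",a,c.round(1),ray(f,*c,p[2]-3+20).round(1))
E
```

```text
clock: 21.45
eef_pos: [655.7, -95.5, 127.3]
tcp_rot: [-3.141, 0.0, 1.499]
contact_force: [0.1, 0.0, -0.5]
opening: 0.432
spin -0.11  (shifts given for yaw AFTER spin)
t 21.45 pos [655.7 -95.5 127.3] yaw 85.89 F [ 0.1  0.  -0.5] op 0.432
tx 0.0251 ty 0.0065 tz 0.0473
blue 1999 [259.8 172.4] [663.3 -70.8  57. ]
yellow 2710 [260.2  67.6] [667.8  -4.2  57. ]
yellow 2565 [458.8  90.9] [792.8 -27.1  57. ]
puck 4220 [250.7 269.3] [655.4 -94.4 144.3]
```

View pics/w7.png

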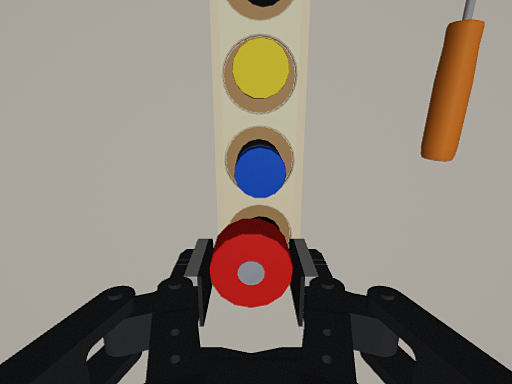

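Puck dot at (251,272), on the tool axis. Blue cap at (260,172), i.e. (663.3,-70.8), agreeing with the release point. I move above it.

```bash
python3 -m inch '[{"gripper":0.032,"tx":0.012,"ty":0.003,"tz":0,"spin":0},{"gripper":0.032,"tx":0.0125,"ty":0.003,"tz":0.005,"spin":0},{"gripper":0.032,"tx":0,"ty":0,"tz":0.015,"spin":0},{"gripper":0.032,"tx":0,"ty":0,"tz":0.01,"spin":0},{"gripper":0.032,"tx":0,"ty":0,"tz":0.005,"spin":0},{"gripper":0.032,"tx":0,"ty":0,"tz":0,"spin":0},{"gripper":0.032,"tx":0,"ty":0,"tz":0,"spin":0},{"gripper":0.032,"tx":0,"ty":0,"tz":0,"spin":0}]' 30
python3 go.py 663.4 -70.9 60 86
```

```text
clock: 22.3
eef_pos: [664.8, -70.7, 92.6]
tcp_rot: [3.141, 0.0, 1.5]
contact_force: [1.0, 0.1, -0.4]
opening: 0.431
spin -0.06  (shifts given for yaw AFTER spin)
t 22.3 pos [664.8 -70.7  92.6] yaw 85.94 F [ 1.   0.1 -0.4] op 0.431
tx -0.0003 ty -0.0014 tz 0.0326
```

```bash
python3 -m inch '[{"gripper":0.032,"tx":-0.0003,"ty":-0.001,"tz":0.005,"spin":0},{"gripper":0.032,"tx":0,"ty":0,"tz":0.01,"spin":0},{"gripper":0.032,"tx":0,"ty":0,"tz":0.007,"spin":0},{"gripper":0.032,"tx":0,"ty":0,"tz":0.005,"spin":0},{"gripper":0.032,"tx":0,"ty":0,"tz":0.003,"spin":0},{"gripper":0.032,"tx":0,"ty":0,"tz":0.001,"spin":0},{"gripper":0.032,"tx":0,"ty":0,"tz":0,"spin":0},{"gripper":0.032,"tx":0,"ty":0,"tz":0,"spin":0}]' 30
python3 go.py 663.4 -70.9 60 86
```

```text
clock: 23.1
eef_pos: [663.7, -70.7, 61.4]
tcp_rot: [3.141, 0.0, 1.5]
contact_force: [-0.2, 0.3, -0.2]
opening: 0.427
spin -0.05  (shifts given for yaw AFTER spin)
t 23.1 pos [663.7 -70.7  61.4] yaw 85.95 F [-0.2  0.3 -0.2] op 0.427
tx -0.0003 ty -0.0003 tz 0.0014
```

```bash
python3 -m inch '[{"gripper":0.032,"tx":0,"ty":-0.0003,"tz":0.0007,"spin":0},{"gripper":0.032,"tx":0,"ty":0,"tz":0.0005,"spin":0},{"gripper":0.032,"tx":0,"ty":0,"tz":0,"spin":0},{"gripper":0.037,"tx":0,"ty":0,"tz":0,"spin":0},{"gripper":0.042,"tx":0,"ty":0,"tz":0,"spin":0},{"gripper":0.06,"tx":0,"ty":0,"tz":0,"spin":0},{"gripper":0.085,"tx":0,"ty":0,"tz":0,"spin":0},{"gripper":0.085,"tx":0,"ty":0,"tz":0,"spin":0}]' 30
python3 -m inch '[{"gripper":0.085,"tx":0,"ty":0,"tz":-0.01,"spin":0},{"gripper":0.085,"tx":0,"ty":0,"tz":-0.025,"spin":0},{"gripper":0.085,"tx":0,"ty":0,"tz":-0.035,"spin":0},{"gripper":0.085,"tx":-0.02,"ty":0,"tz":-0.02,"spin":0},{"gripper":0.085,"tx":-0.02,"ty":0,"tz":0,"spin":0},{"gripper":0.085,"tx":0,"ty":0,"tz":0,"spin":0},{"gripper":0.085,"tx":0,"ty":0,"tz":0,"spin":0},{"gripper":0.085,"tx":0,"ty":0,"tz":0,"spin":0}]' 30
python3 - <<'E'
from m import *
from go import go
f=grab_frame("wrist");save("w8.png",f)
for k,z in(("red",77),("blue",57),("yellow",57)):
  for a,c in blob(f,conds[k],minpx=100): print(k,a,c.round(1),ray(f,*c,z).round(1))
go(457,73,140,163)
E
```

```text
clock: 23.9
eef_pos: [663.2, -70.6, 60.0]
tcp_rot: [3.142, 0.0, 1.5]
contact_force: [0.9, -0.3, -0.4]
opening: 0.969
clock: 24.7
eef_pos: [659.6, -110.2, 148.8]
tcp_rot: [-3.14, -0.0, 1.5]
contact_force: [-0.1, 1.1, -0.3]
opening: 0.993
red 2054 [251.9 150.5] [662.7 -70.2  77. ]
yellow 2327 [252.5  48.2] [667.8  -4.3  57. ]
yellow 1629 [439.4  73.3] [795.  -29.4  57. ]
spin -77.04  (shifts given for yaw AFTER spin)
t 24.75 pos [ 659.7 -110.   148.9] yaw 85.96 F [0.  0.  0.1] op 0.988
tx 0.2474 ty 0.1157 tz 0.0089
```

View pics/w8.png

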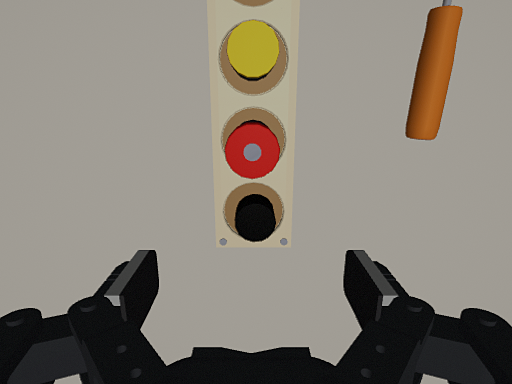

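The puck (252,151) sits centred on the blue sensor, with the plug at (255,215) and yellow at (252,48) undisturbed. Now the spanner. Candidates in the top view: steel grey (218,198), green (175,258) and (327,270), purple (93,280). I choose steel grey.

```bash
python3 go.py 447 35 140 73.4; python3 -m inch '[{"gripper":0.085,"tx":0,"ty":0,"tz":0,"spin":6.3},{"gripper":0.085,"tx":0,"ty":0,"tz":0,"spin":6.3},{"gripper":0.085,"tx":0.012,"ty":-0.04,"tz":0,"spin":0},{"gripper":0.085,"tx":0.012,"ty":-0.04,"tz":0,"spin":0},{"gripper":0.085,"tx":0.012,"ty":-0.04,"tz":0,"spin":0},{"gripper":0.085,"tx":0.012,"ty":-0.04,"tz":0,"spin":0},{"gripper":0.085,"tx":0.012,"ty":-0.04,"tz":0,"spin":0},{"gripper":0.085,"tx":0.012,"ty":-0.03,"tz":0,"spin":0}]' 30
python3 go.py 447 35 140 73.4
```

```text
spin 12.56  (shifts given for yaw AFTER spin)
t 24.75 pos [ 659.7 -110.   148.9] yaw 85.96 F [0.  0.  0.1] op 0.988
tx 0.0782 ty -0.2453 tz 0.0089
clock: 25.55
eef_pos: [457.8, 25.6, 149.3]
tcp_rot: [-3.14, 0.0, 1.281]
contact_force: [0.4, 0.4, 1.2]
opening: 0.995
spin -0.02  (shifts given for yaw AFTER spin)
t 25.55 pos [457.8  25.6 149.3] yaw 73.38 F [0.4 0.4 1.2] op 0.995
tx 0.0059 ty -0.0130 tz 0.0093
```

Run:
```python
from m import *
f=grab_frame("wrist");save("w9.png",f)
ms=masks_of("wrist","spanner");print([(m["conf"],m["centre"]) for m in ms])
print(sense()["eef_pos"])
for m in ms:
    rr,cc=np.nonzero(m["pixels"]);col=f["pixels"][m["pixels"]].mean(0);print("col",col)
    p=np.array([ray(f,x,y,8)[:2] for x,y in zip(cc,rr)]);
    print(len(p),p.mean(0),cv2.minAreaRect(p.astype(np.float32)))
    u=np.array([np.cos(np.radians(73.4)),np.sin(np.radians(73.4))]);n=np.array([-u[1],u[0]])
    o=np.array([454.2,63.3]);s=(p-o)@u;t=(p-o)@n;print("range",s.min(),s.max())
    for a in(-70,-50,-30,-10,10,30): 
        k=abs(s-a)<5
        if k.sum():print(a,t[k].min().round(1),t[k].max().round(1))
```

```text
[(0.86, [55.4, 37.0]), (0.77, [104.3, 232.3]), (0.63, [350.9, 163.7])]
[456.49172386  26.32363745 149.23210521]
col [ 32.30386847 100.07582205  46.44642166]
5170 [313.75914655 170.49051107] ((299.6031799316406, 161.12403869628906), (157.77001953125, 44.723602294921875), 40.463687896728516)
range -19.937279967559686 112.72497523276581
-10 197.1 212.6
10 184.9 208.1
30 173.0 199.9
col [79.43851614 81.26379666 83.71353332]
4367 [458.63243228  80.01604734] ((454.4128723144531, 63.609031677246094), (159.93316650390625, 41.744136810302734), 73.78026580810547)
range -79.6031469415115 80.20604157954877
-70 -8.2 11.0
-50 -6.4 8.6
-30 -7.5 8.2
-10 -7.6 8.7
10 -6.9 8.2
30 -7.1 8.4
col [23.96363636 70.50909091 33.13636364]
110 [ 308.98517433 -136.5934936 ] ((309.68670654296875, -136.93946838378906), (10.214539527893066, 19.72267723083496), 11.076374053955078)
range -243.37197922431102 -224.3446749468027
```

View pics/w9.png

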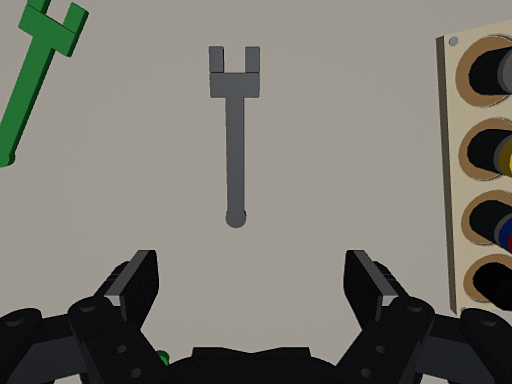

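The steel spanner is at (235,130) with its jaw at the top. The wrist fit gives origin (454,63.5), yaw 73.6° and length 160, matching the top view.

```bash
python3 go.py 456.3 71.2 50 73.5;  python3 -m inch '[{"gripper":0.085,"tx":0.02,"ty":-0.006,"tz":0.01,"spin":0},{"gripper":0.07,"tx":0.02,"ty":-0.006,"tz":0.02,"spin":0},{"gripper":0.05,"tx":0.003,"ty":0,"tz":0.03,"spin":0},{"gripper":0.05,"tx":0,"ty":0,"tz":0.03,"spin":0},{"gripper":0.05,"tx":0,"ty":0,"tz":0.01,"spin":0},{"gripper":0.05,"tx":0,"ty":0,"tz":0,"spin":0},{"gripper":0.05,"tx":0,"ty":0,"tz":0,"spin":0},{"gripper":0.05,"tx":0,"ty":0,"tz":0,"spin":0}]' 60
python3 go.py 456.3 71.2 2 73.5
```

```text
spin -0.02  (shifts given for yaw AFTER spin)
t 25.65 pos [456.5  26.3 149.2] yaw 73.48 F [-0.7  0.2  1. ] op 0.993
tx 0.0430 ty -0.0129 tz 0.0992
clock: 26.45
eef_pos: [462.5, 69.0, 51.1]
tcp_rot: [3.14, -0.001, 1.28]
contact_force: [-0.4, 0.7, 0.6]
opening: 0.588
spin -0.16  (shifts given for yaw AFTER spin)
t 26.45 pos [462.5  69.   51.1] yaw 73.34 F [-0.4  0.7  0.6] op 0.588
tx 0.0004 ty -0.0066 tz 0.0491
```

```bash
python3 -m inch '[{"gripper":0.05,"tx":0.0004,"ty":-0.0066,"tz":0.01,"spin":-0.1},{"gripper":0.05,"tx":0,"ty":0,"tz":0.02,"spin":0},{"gripper":0.05,"tx":0,"ty":0,"tz":0.014,"spin":0},{"gripper":0.05,"tx":0,"ty":0,"tz":0.004,"spin":0},{"gripper":0.05,"tx":0,"ty":0,"tz":0,"spin":0},{"gripper":0.01,"tx":0,"ty":0,"tz":0,"spin":0},{"gripper":0.01,"tx":0,"ty":0,"tz":0,"spin":0},{"gripper":0.01,"tx":0,"ty":0,"tz":0,"spin":0}]' 60
python3 go.py 456.3 71.2 2 73.5
python3 -m inch '[{"gripper":0.01,"tx":0,"ty":0,"tz":0,"spin":0},{"gripper":0.01,"tx":0,"ty":0,"tz":0,"spin":0},{"gripper":0.01,"tx":0,"ty":0,"tz":-0.005,"spin":0},{"gripper":0.01,"tx":0,"ty":0,"tz":-0.01,"spin":0},{"gripper":0.01,"tx":0,"ty":0,"tz":-0.02,"spin":0},{"gripper":0.01,"tx":0,"ty":0,"tz":-0.03,"spin":0},{"gripper":0.01,"tx":0,"ty":0,"tz":-0.03,"spin":0},{"gripper":0.01,"tx":0,"ty":0,"tz":-0.01,"spin":0}]' 60
python3 - <<'E'
from m import *
f=grab_frame("wrist");save("w10.png",f)
E
```

```text
clock: 27.25
eef_pos: [455.7, 71.4, 2.8]
tcp_rot: [3.141, -0.001, 1.282]
contact_force: [-1.0, 1.5, 7.3]
opening: 0.162
spin -0.05  (shifts given for yaw AFTER spin)
t 27.25 pos [455.7  71.4   2.8] yaw 73.45 F [-1.   1.5  7.3] op 0.162
tx 0.0000 ty 0.0006 tz 0.0008
clock: 28.05
eef_pos: [456.7, 71.5, 110.1]
tcp_rot: [3.138, -0.002, 1.282]
contact_force: [1.4, 0.9, -1.8]
opening: 0.163
```

View pics/w10.png

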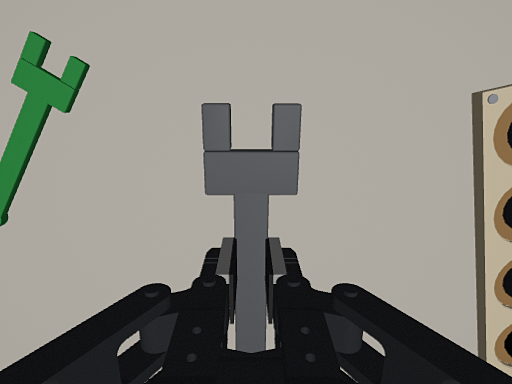

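The spanner is held squarely, jaw ahead at (252,150). I turn to the tray's direction.

```bash
python3 -m inch '[{"gripper":0.01,"tx":0,"ty":0,"tz":0,"spin":4},{"gripper":0.01,"tx":0,"ty":0,"tz":0,"spin":8},{"gripper":0.01,"tx":0,"ty":0,"tz":0,"spin":8},{"gripper":0.01,"tx":0,"ty":0,"tz":0,"spin":8},{"gripper":0.01,"tx":0,"ty":0,"tz":0,"spin":8},{"gripper":0.01,"tx":0,"ty":0,"tz":0,"spin":8},{"gripper":0.01,"tx":0,"ty":0,"tz":0,"spin":8},{"gripper":0.01,"tx":0,"ty":0,"tz":0,"spin":8}]' 60
python3 -m inch '[{"gripper":0.01,"tx":0,"ty":0,"tz":0,"spin":8},{"gripper":0.01,"tx":0,"ty":0,"tz":0,"spin":8},{"gripper":0.01,"tx":0,"ty":0,"tz":0,"spin":6},{"gripper":0.01,"tx":0,"ty":0,"tz":0,"spin":4},{"gripper":0.01,"tx":0,"ty":0,"tz":0,"spin":0},{"gripper":0.01,"tx":0,"ty":0,"tz":0,"spin":0},{"gripper":0.01,"tx":0,"ty":0,"tz":0,"spin":0},{"gripper":0.01,"tx":0,"ty":0,"tz":0,"spin":0}]' 60
python3 go.py 480 326 110 -13.1
```

```text
clock: 28.9
eef_pos: [454.5, 71.1, 106.1]
tcp_rot: [-3.141, 0.002, 0.229]
contact_force: [0.4, -0.1, -1.2]
opening: 0.157
clock: 29.7
eef_pos: [455.1, 71.3, 106.8]
tcp_rot: [3.141, 0.0, -0.218]
contact_force: [0.3, -0.1, -1.1]
opening: 0.157
spin 0.61  (shifts given for yaw AFTER spin)
t 29.7 pos [455.1  71.3 106.8] yaw -12.49 F [ 0.3 -0.1 -1.1] op 0.157
tx -0.0335 ty -0.2538 tz -0.0032
```

```bash
python3 -m inch '[{"gripper":0.01,"tx":-0.003,"ty":-0.02,"tz":0,"spin":0.6},{"gripper":0.01,"tx":-0.005,"ty":-0.04,"tz":0,"spin":0},{"gripper":0.01,"tx":-0.006,"ty":-0.045,"tz":0,"spin":0},{"gripper":0.01,"tx":-0.006,"ty":-0.045,"tz":0,"spin":0},{"gripper":0.01,"tx":-0.006,"ty":-0.045,"tz":0,"spin":0},{"gripper":0.01,"tx":-0.005,"ty":-0.04,"tz":0,"spin":0},{"gripper":0.01,"tx":-0.002,"ty":-0.018,"tz":0,"spin":0},{"gripper":0.01,"tx":0,"ty":0,"tz":0,"spin":0}]' 60
python3 -m inch '[{"gripper":0.01,"tx":0,"ty":0,"tz":0,"spin":0},{"gripper":0.01,"tx":0,"ty":0,"tz":0,"spin":0},{"gripper":0.01,"tx":0,"ty":0,"tz":0,"spin":0},{"gripper":0.01,"tx":0,"ty":0,"tz":0,"spin":0},{"gripper":0.01,"tx":0,"ty":0,"tz":0,"spin":0},{"gripper":0.01,"tx":0,"ty":0,"tz":0,"spin":0},{"gripper":0.01,"tx":0,"ty":0,"tz":0,"spin":0},{"gripper":0.01,"tx":0,"ty":0,"tz":0,"spin":0}]' 60
python3 - <<'E'
from m import *
from go import go
go(523.2,323.9,60,-13.1)
f=grab_frame("wrist");save("w11.png",f)
# predicted tray outline overlays
im=f["pixels"][:,:,::-1].copy()
a=np.radians(-13.1);R=np.array([[np.cos(a),-np.sin(a)],[np.sin(a),np.cos(a)]])
def poly(P,z,col):
    q=[proj(f,np.r_[R@np.array(p)+[515.4,325.7],z]) for p in P];cv2.polylines(im,[np.int32(np.round(q))],True,col,1)
poly([(-110,-55),(110,-55),(110,55),(-110,55)],12,(0,0,255))
poly([(-88,-18),(-20,-18),(-20,-42),(34,-42),(34,-29),(88,-29),(88,29),(34,29),(34,42),(-20,42),(-20,18),(-88,18)],12,(255,0,255))
cv2.imwrite("pics/w11o.png",cv2.resize(im,None,fx=1.5,fy=1.5))
E
```

```text
clock: 30.5
eef_pos: [480.7, 327.4, 106.9]
tcp_rot: [-3.141, -0.001, -0.227]
contact_force: [-0.6, -0.4, -2.1]
opening: 0.158
clock: 31.3
eef_pos: [480.4, 325.1, 107.0]
tcp_rot: [3.142, 0.0, -0.229]
contact_force: [1.3, -0.4, -0.9]
opening: 0.157
spin -0.05  (shifts given for yaw AFTER spin)
t 31.3 pos [480.4 325.1 107. ] yaw -13.15 F [ 1.3 -0.4 -0.9] op 0.157
tx 0.0419 ty -0.0085 tz 0.0470
```

View pics/w11o.png

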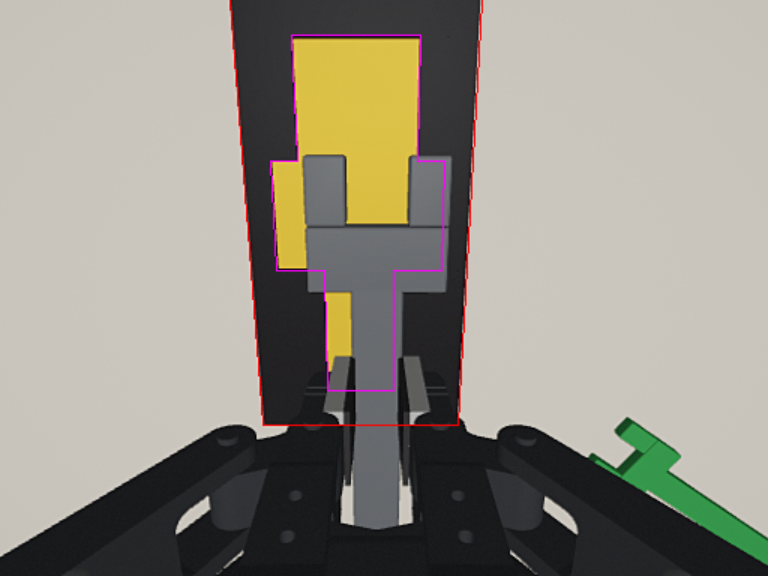

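The predicted tray and pocket outline lies on the picture within about 1 mm. I shift over and descend.

```bash
python3 -m inch '[{"gripper":0.01,"tx":0.015,"ty":-0.004,"tz":0,"spin":0},{"gripper":0.01,"tx":0.02,"ty":-0.0045,"tz":0.01,"spin":0},{"gripper":0.01,"tx":0.007,"ty":0,"tz":0.02,"spin":0},{"gripper":0.01,"tx":0,"ty":0,"tz":0.02,"spin":0},{"gripper":0.01,"tx":0,"ty":0,"tz":0.01,"spin":0},{"gripper":0.01,"tx":0,"ty":0,"tz":0,"spin":0},{"gripper":0.01,"tx":0,"ty":0,"tz":0,"spin":0},{"gripper":0.01,"tx":0,"ty":0,"tz":0,"spin":0}]' 60
python3 - <<'E'
from m import *
from go import go
go(523.2,323.9,9,-13.1)
f=grab_frame("wrist");save("w12.png",f,scale=1.4)
E
```

```text
clock: 32.15
eef_pos: [523.9, 324.4, 48.0]
tcp_rot: [-3.14, -0.001, -0.229]
contact_force: [0.2, 0.4, -1.8]
opening: 0.158
spin -0.03  (shifts given for yaw AFTER spin)
t 32.15 pos [523.9 324.4  48. ] yaw -13.13 F [ 0.2  0.4 -1.8] op 0.158
tx -0.0006 ty 0.0006 tz 0.0390
```

View pics/w12.png

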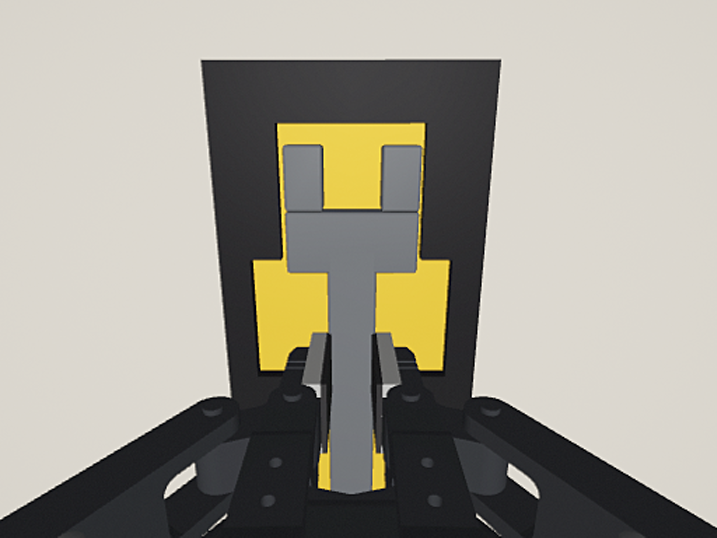

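Well centred over the cut-out, jaw at the wide end (350,180). I lower it.

```bash
python3 -m inch '[{"gripper":0.01,"tx":-0.0004,"ty":0.0006,"tz":0.008,"spin":0},{"gripper":0.01,"tx":0,"ty":0,"tz":0.01,"spin":0},{"gripper":0.01,"tx":0,"ty":0,"tz":0.008,"spin":0},{"gripper":0.01,"tx":0,"ty":0,"tz":0.006,"spin":0},{"gripper":0.01,"tx":0,"ty":0,"tz":0.004,"spin":0},{"gripper":0.01,"tx":0,"ty":0,"tz":0.002,"spin":0},{"gripper":0.01,"tx":0,"ty":0,"tz":0,"spin":0},{"gripper":0.01,"tx":0,"ty":0,"tz":0,"spin":0}]' 60
python3 go.py 523.2 323.9 9 -13.1
```

```text
clock: 33.0
eef_pos: [522.9, 323.5, 9.0]
tcp_rot: [-3.141, -0.0, -0.229]
contact_force: [0.6, -0.1, -2.0]
opening: 0.156
spin -0.05  (shifts given for yaw AFTER spin)
t 33.0 pos [522.9 323.5   9. ] yaw -13.15 F [ 0.6 -0.1 -2. ] op 0.156
tx 0.0002 ty -0.0005 tz 0.0000
```

```bash
python3 -m inch '[{"gripper":0.01,"tx":0,"ty":0,"tz":0.0004,"spin":0},{"gripper":0.018,"tx":0,"ty":0,"tz":0,"spin":0},{"gripper":0.03,"tx":0,"ty":0,"tz":0,"spin":0},{"gripper":0.04,"tx":0,"ty":0,"tz":0,"spin":0},{"gripper":0.04,"tx":0,"ty":0,"tz":0,"spin":0},{"gripper":0.04,"tx":0,"ty":0,"tz":-0.01,"spin":0},{"gripper":0.04,"tx":0,"ty":0,"tz":-0.03,"spin":0},{"gripper":0.04,"tx":0,"ty":0,"tz":-0.04,"spin":0}]' 60
python3 -m inch '[{"gripper":0.04,"tx":-0.02,"ty":0,"tz":-0.03,"spin":0},{"gripper":0.04,"tx":-0.03,"ty":0,"tz":-0.03,"spin":0},{"gripper":0.04,"tx":-0.04,"ty":0,"tz":-0.02,"spin":0},{"gripper":0.04,"tx":-0.03,"ty":0,"tz":0,"spin":0},{"gripper":0.04,"tx":0,"ty":0,"tz":0,"spin":0},{"gripper":0.04,"tx":0,"ty":0,"tz":0,"spin":0},{"gripper":0.04,"tx":0,"ty":0,"tz":0,"spin":0},{"gripper":0.04,"tx":0,"ty":0,"tz":0,"spin":0}]' 60
python3 - <<'E'
from m import *
f=grab_frame("wrist");save("w13.png",f,scale=1.3)
ft=grab_frame("top");save("t13.png",ft,(80,230,80,400),2.4)
fs=grab_frame("scene");save("s13.png",fs,(100,330,180,440),3)
m=[x for x in masks_of("wrist","spanner")]
for x in m:
    rr,cc=np.nonzero(x["pixels"]);p=np.array([ray(f,a,b,14)[:2] for a,b in zip(cc,rr)]).astype(np.float32)
    print(x["conf"],f["pixels"][x["pixels"]].mean(0).round(),cv2.minAreaRect(p))
for n,z,k in(("puck",77,"red"),("yellow",57,"yellow"),("blue",57,"blue")):
    for a,c in blob(ft,conds[k],np.array((265,115)),40,10): print(n,a,c.round(1),ray(ft,*c,z).round(1))
print(sense()["clock"],sense()["eef_pos"])
E
```

```text
clock: 33.8
eef_pos: [521.5, 322.6, 88.4]
tcp_rot: [3.139, 0.002, -0.229]
contact_force: [0.1, 0.1, -0.5]
opening: 0.467
clock: 34.6
eef_pos: [406.7, 350.4, 168.4]
tcp_rot: [3.141, -0.0, -0.23]
contact_force: [-0.3, 1.2, -0.9]
opening: 0.469
0.88 [107.  52. 131.] ((266.7277526855469, 356.09820556640625), (39.046043395996094, 123.2345199584961), 81.75581359863281)
0.77 [ 50. 132.  67.] ((303.1432189941406, 165.588134765625), (160.6231231689453, 41.666080474853516), 42.33344268798828)
0.57 [101. 102. 103.] ((495.84197998046875, 329.4598388671875), (41.1578369140625, 119.76940155029297), 76.7841567993164)
puck 132 [275.7 115.8] [661.3 -70.9  77. ]
yellow 143 [249.5 114.9] [668.2  -4.7  57. ]
34.8 [406.28394261 350.40120274 168.25042168]
```

View pics/w13.png

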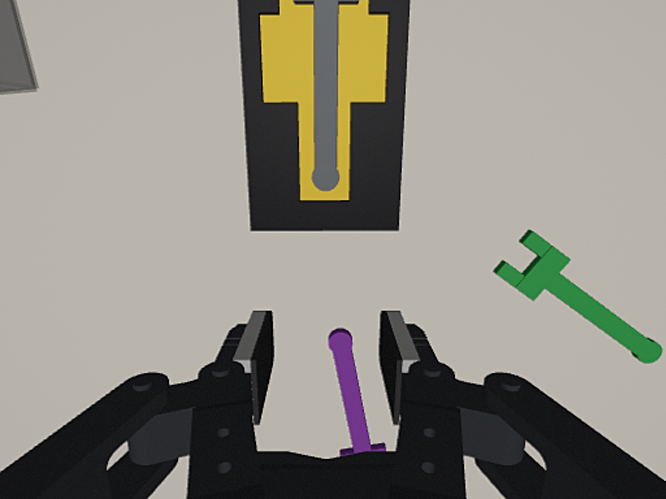

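View pics/t13.png

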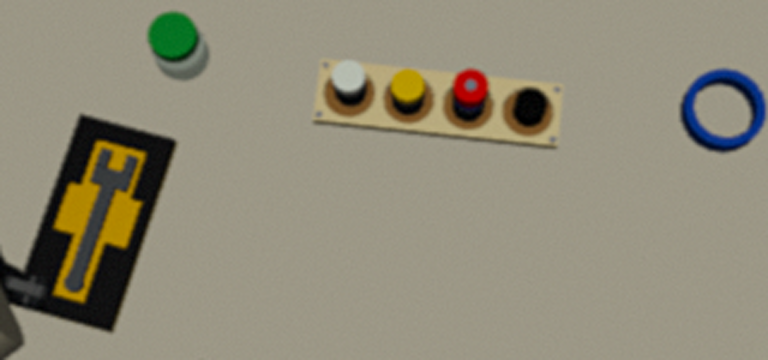

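View pics/s13.png

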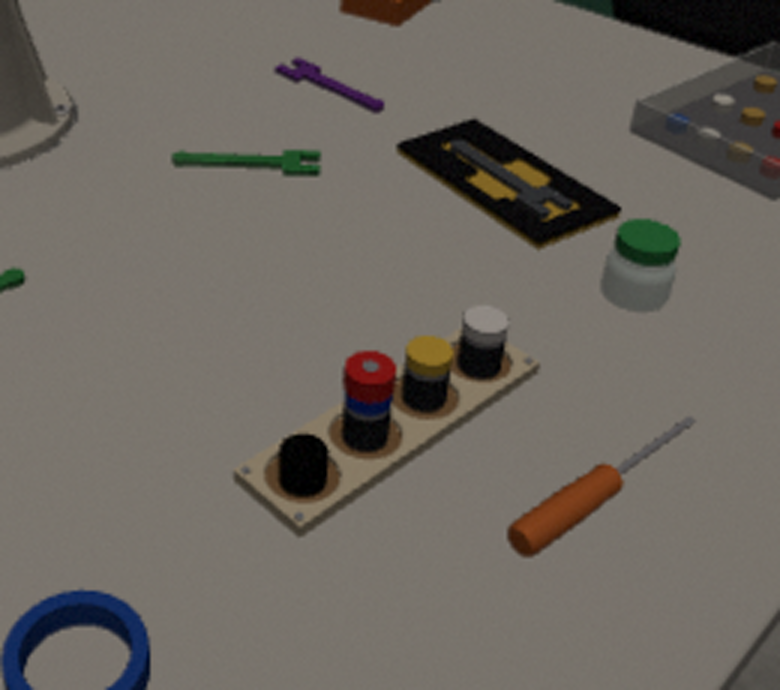

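All three views agree: the spanner lies flat in the pocket with its jaw in the wide end. The rail order is white, yellow, blue with the red puck on top, then the plug. The jar and tape are unmoved.

```bash
python3 -c "
from rig import *
print(sense()['contact_force'].round(1));print(sign_off())"
```

```text
[-0.1  0.1 -0.1]
the job is handed in; nothing more can be done
None
```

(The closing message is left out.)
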